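# Load the vial into well three of an indexing vial loader

### The arm

A 6-joint arm with a two-finger parallel gripper is mounted at the origin on the work surface. World frame = base frame: x ahead of the robot, y to its left, z up, the work surface at z = 0. Lengths are in m, angles in rad, forces in N, time in s.
With the tool pointing down it reaches from about 0.225 to 0.875 m from the base axis. Payload 3.4 kg.
Tool frame: the origin (TCP) lies between the finger pads; the fingertips stand 17 mm ahead of it and the grasp point (between the pads) lies 2 mm behind it; y points along the fingers, z is the direction in which the jaws open and shut, and the axes are right-handed (so a half turn about y gives the same grasp; the last joint's range is limited). The gripper opens to 85 mm and grips with 20 to 120 N. Pads are 22 mm wide; open, the fingers measure 114 mm over their backs; the gripper's body (76 mm by 85 mm) begins 54 mm behind the grasp point. The pads swing forward as they close: fully open they stand 13 mm farther back than shut.
Start: joints at [-1.425, 0.276, 1.505, -0, 1.361, -0.121], TCP at [0.152, -0.555, 0.248] pointing down, gripper open.
Joint ranges: [-2.89, 2.89], [-0.75, 2.08], [0.22, 2.7], [-1.18, 4.32], [0.11, 2.71], [-2.7, 2.7]. Speed limits (rad/s): [2.57, 2.57, 3.14, 3.14, 3.14, 3.14].

### API

Orientations are given as a unit quaternion [w, x, y, z].
In Python, from rig import manip, get_image, camera_model, sign_off, spot_in, silhouettes, spot_point gives the robot as it stands.
- The arm moves only by the tool jog_arm, never from a script. Its argument "targets" is a list of rows, each a list of 3 entries, a list of its own where there are three numbers: the finger opening in m, from 0 to 0.0854, then the shift along the world's x, y, z in m, then the turn about the world's z in rad. In form: [[claw, [x, y, z], spin], ...]. A call has 1 to 10 rows; each row shifts and turns the commanded pose from where the row before left it; what a row does not reach is not made up. A row lasts 1/8 s, in which the tool goes at most 62.5 mm and 10.7 degrees, less where a joint would pass 70% of its speed; a pose out of reach is approached as far as the arm can. A call with a gripper value outside its range is refused whole. The fingers move at their own pace and stop on an object; "force" is the grip in N (left out, the last holds). Time passes only in rows, so rows that do not move let the fingers close. It gives the time, the measured TCP pose, the force and the opening at its end, in the units of the state.
- manip.get_state(): the state, without advancing time (a new reading comes with each control period).
- get_image(name): name is "scene" or "top"; returns (picture, depth): 384x512x3 uint8, red, green, blue; 384x512 float32, m along the optical axis (not along the pixel's ray), 0 where there is no reading.
- camera_model(name): a dict with "mtx" (3x3 intrinsics, pixels), "distortion" ([k1, k2, p1, p2, k3] as OpenCV has them; the pictures are not rectified), "world_from_camera" (4x4, takes a point from camera to world coordinates). Camera axes: x right, y up, looking along -z (the intrinsics and any distortion apply to the point x, -y, -z); pixel columns grow to the right and rows downward; lengths in m; the calibration is good to about 2 mm. A picture is of the moment at which its call begins. camera_model takes no time and is no camera call.
- sign_off(): hands the job in, once; it reports no verdict.
Trained networks look in the newest picture that a camera, given by its name, has taken for a name from the list of things; names that differ only in an ending like _2 or _b are one class to them, and where a whole thing is asked for, a point or a joint stands for the part that bears it (a point fixed in the world has none). Each returns a list of dicts, best first, with "score" (0 to 1); they miss things now and then, are a little off and sometimes report something else, mostly with a low value. They report only what shows in the picture. A call takes as long as a camera call. They do not tell look-alikes from the thing itself.
- spot_in(name, camera): "position" ([column, row] in pixels, amid what is visible of it).
- silhouettes(name, camera): "mask" (384x512 bool, what is visible of it) and "position" ([column, row] in pixels, amid what is visible of it).
- spot_point(name, camera): "position" ([column, row] in pixels: a listed point, or the origin of a listed thing).
The state is a dict: "clock": time; "qpos": joint angles; "qd": joint speeds; "effort": joint torques, N m; "position": TCP position; "ee_rot": TCP orientation; "contact_force": force on the tool from outside, world axes, zero at the start; "moment": the same for the moment, N m; "width": finger opening in m.
Only numpy, scipy, OpenCV 4.12 (cv2) and the standard library are available. Lean on these libraries where they do the work, as an engineer would, in place of code of your own. Each camera call takes 0.05 s, during which the arm holds its last target.

### The job

Turn the vial loader's carousel back clockwise by its upright post until it presses firmly but gently against its stop, and hold it there for a moment. Then turn it forward, counter-clockwise, exactly three clicks, pausing for half a second in each click, so that the third well rests under the steel gate ring. Finally lower the vial upright through the ring, without dropping it, until it stands on the floor of the well below, let go and leave the other things alone.

Things in the scene. Friction and masses are not known exactly. Their poses are not given: they have to be found in the camera images.
- loader: Fixed base of the vial loader: grey round foot 224 mm across, 12 mm thick. Origin: centre of its underside on the work surface, on the carousel's upright axis. Yaw varies. On its -y side a steel column, 34 mm wide, 77 mm tall, 126 mm from the axis, holds the gate ring; on its +x side a low detent housing reaches 151 mm from the axis, 26 mm tall.
- loader_gate (a point): Centre of the top of the gate ring, 77 mm above the work surface, 74 mm from the carousel's axis (loader -y side). Steel ring 10 mm tall, bore 30 mm, outside 42 mm. The wells pass beneath it; when the carousel rests in a click, a well lies exactly under it.
- carousel (a joint): Angle of the carousel about the upright axis, rad, counter-clockwise from above positive (forward). A spring detent holds it at rests 0.524 (30 degrees, one click) apart: 0 (beside the stop, no well under the gate), then 0.524 to 2.618 with wells 1 to 5 under the gate. The stop is a few degrees clockwise of rest 0, where exactly is not known.
- carousel_hub (a point): Top of the hub, 60 mm above the work surface, of the carousel: white disc 200 mm across, top at 38 mm. Turning over a click takes about 6 N at the post; past midway it snaps on by itself. To press on the stop, turn it past rest 0 against the detent; let go, it returns to 0. Press on it with about 12 N (7 N at least, for 0.2 s); over 25 N on the carousel at any time is damage.
- carousel_post (a point): Top centre, 90 mm above the work surface, of the round steel post that turns the carousel: 14 mm diameter, 52 mm tall above the disc, 77 mm from the axis, on a collar 24 mm across and 4 mm tall. Nothing else stands on the disc within 55 mm of it. Seen from the axis it stands at loader yaw - 0.175 rad + joint angle, so it never comes near the gate.
- well_third (a point): Centre of the floor of the third well on the carousel, 39 mm above the work surface. Five equal round wells, bore 30 mm, outside 36 mm, rims 63 mm above the work surface, stand in an arc 74 mm from the axis, 30 degrees apart; the third is the middle one.
- vial: Loose vial standing upright, about 50 g: amber body 24 mm diameter, 50 mm tall, white cap 28 mm diameter from 50 to 78 mm; take it by the cap. Origin: centre of its underside. Standing in a well, its cap is clear (12 mm) above the gate ring. It counts as dropped if faster than 0.45 m/s within 15 mm of the gate's axis.
- bottle: Bystander: white bottle, 56 mm diameter, 120 mm tall, origin at its underside. Leave alone.
- bowl: Bystander: steel bowl, 100 mm across, 40 mm tall, origin at its underside. Leave alone.
- jar: Bystander: squat amber jar, 60 mm diameter, 55 mm tall, origin at its underside. Leave alone.
Not all that is in view belongs to the job. What is shaped like the vial but black, blue or purple is not meant.

How it is judged:
On the way, in this order (a step that is already met when the one before it is completed fails the run):
1. carousel held against its stop with 7 N or more (value of joint carousel below -0.05 rad and contact force between the fingers and carousel above 7 N), for 0.2 s.
2. carousel resting in the first click (value of joint carousel between 0.4236 and 0.6236 rad), for 0.3 s.
3. carousel resting in the second click (value of joint carousel between 0.9472 and 1.1472 rad), for 0.3 s.
4. carousel resting in the third click (value of joint carousel between 1.4708 and 1.6708 rad), for 0.3 s.
5. vial stands in the well under the gate (all of step 4 and horizontal distance between vial and loader_gate below 0.008 m and z of vial in the frame of loader between 0.034 and 0.044 m and angle between vial's own z axis and vertical below 0.15 rad), for 0.2 s.
At the end, for the whole second after the job is handed in: The carousel rests in its third click (1.571 rad within 0.1), the vial stands still and upright (within 0.15 rad) on the floor of the well under the gate ring (origin 34 to 44 mm above the loader's underside, within 8 mm of the gate's axis), released (all of step 5 and linear speed of vial below 0.02 m/s and velocity of joint carousel between -0.05 and 0.05 rad/s); the robot touches nothing.
It fails at once if more than 25 N between the robot and the carousel (contact force between any of the fingers, the arm and carousel above 25 N).
It fails at once if vial tipped over (angle between vial's own z axis and vertical above 0.6 rad).
It fails at once if vial dropped into the gate (horizontal distance between vial and loader_gate below 0.015 m and linear speed of vial above 0.45 m/s).
It fails at once if a bystander pushed by more than 20 mm (distance of any of bottle, bowl, jar from where it was at the start of the episode above 0.02 m).
It also fails if it takes over 72 s, if anything falls off the work surface, if the arm or the gripper's body presses on something with over 40 N, if the wrist force passes 120 N, or if a joint passes its speed limit or range.

## Working session

There is one attempt and no reset: what is moved stays moved. The work goes in short steps, Python scripts to look and compute and a tool call to move; the robot and the scene stay as the last step left them, time stands still between calls to the robot, and variables do not carry over. Pictures are saved under pics/ and viewed, and the job is handed in when it is done.

Besides the shell and the picture viewer there is one more tool, called after "Emit:" as name([rows], argument=value, ...), one row to a line, values as JSON. jog_arm: Moves the arm, as the interface text tells. Its arguments: {"type":"object","properties":{"targets":{"type":"array","items":{"type":"array"}},"force":{"type":"number"}},"required":["targets"]}

```bash
mkdir -p pics; ls; cat > h.py <<'E'
import numpy as np,cv2
from rig import manip,get_image,camera_model,sign_off,spot_in,silhouettes,spot_point
def ray(cam,uv):
    m=camera_model(cam);K=np.array(m["mtx"]);d=np.array(m["distortion"]);T=np.array(m["world_from_camera"])
    p=cv2.undistortPoints(np.array([[uv]],float),K,d)[0,0]
    return T[:3,3],T[:3,:3]@np.array([p[0],-p[1],-1.])
def atz(cam,uv,z):
    o,r=ray(cam,uv);return o+r*(z-o[2])/r[2]
def atd(cam,uv,dep):
    o,r=ray(cam,uv);return o+r*dep
def proj(cam,P):
    m=camera_model(cam);K=np.array(m["mtx"]);d=np.array(m["distortion"]);T=np.array(m["world_from_camera"])
    c=(np.asarray(P)-T[:3,3])@T[:3,:3]
    return cv2.projectPoints(np.array([[c[0],-c[1],-c[2]]]),np.zeros(3),np.zeros(3),K,d)[0][0,0]
def tri(a,b):
    (o1,r1),(o2,r2)=ray(*a),ray(*b)
    A=np.stack([r1,-r2],1);s=np.linalg.lstsq(A,o2-o1,rcond=None)[0]
    p,q=o1+s[0]*r1,o2+s[1]*r2
    return (p+q)/2,np.linalg.norm(p-q)
def save(cam,fn):
    im,d=get_image(cam);cv2.imwrite("pics/"+fn,im[:,:,::-1]);np.save("pics/"+fn[:-4]+"_d.npy",d);np.save("pics/"+fn[:-4]+"_i.npy",im);return im,d
E
python3 - <<'E'
from h import *
np.set_printoptions(precision=3,suppress=True)
pt={}
for c in("scene","top"):
    save(c,c+"0.png")
    for n in("loader","loader_gate","carousel_hub","carousel_post","well_third","vial","bottle","bowl","jar"):
        r=spot_point(n,c);pt[n,c]=r
        print(c,n,[(np.round(x["position"],1).tolist(),round(x["score"],2)) for x in r][:4])
for n in("loader","loader_gate","carousel_hub","carousel_post","well_third","vial"):
    for a in pt[n,"scene"][:3]:
        for b in pt[n,"top"][:3]: print(n,*tri(("scene",a["position"]),("top",b["position"])))
print(manip.get_state())
E
```

```text
pics
scene loader [([322.7, 154.1], 0.71), ([331.7, 168.4], 0.39)]
scene loader_gate [([318.3, 154.6], 0.9)]
scene carousel_hub [([323.7, 144.8], 0.88), ([214.7, 237.3], 0.7)]
scene carousel_post [([327.1, 114.0], 0.74)]
scene well_third [([331.5, 172.0], 0.55), ([291.2, 265.3], 0.27)]
scene vial [([223.5, 214.1], 0.75), ([213.4, 236.8], 0.62), ([181.9, 234.6], 0.52), ([192.9, 271.1], 0.52)]
scene bottle []
scene bowl [([243.4, 323.2], 0.8)]
scene jar [([131.6, 233.9], 0.9)]
top loader [([152.2, 199.7], 0.6)]
top loader_gate [([173.4, 180.8], 0.89)]
top carousel_hub [([143.3, 195.2], 0.98)]
top carousel_post [([111.1, 213.3], 0.59)]
top well_third [([165.2, 172.8], 0.56)]
top vial [([310.4, 223.2], 0.74), ([279.4, 235.7], 0.67), ([342.4, 215.8], 0.5), ([326.9, 246.3], 0.45)]
top bottle [([280.7, 146.4], 0.82)]
top bowl [([343.0, 150.4], 0.71), ([278.1, 151.1], 0.35)]
top jar [([366.8, 289.4], 0.74)]
loader [0.567 0.118 0.024] 0.003361451148766776
loader [ 0.589  0.138 -0.045] 0.013948309775660216
loader_gate [0.583 0.053 0.096] 0.0003037372938196489
carousel_hub [0.566 0.125 0.056] 0
[... 406 characters left out ...]
9] 0.009724532948168113
vial [ 0.455 -0.187 -0.079] 0.03916903036930132
vial [ 0.493 -0.274  0.082] 0.05839656358151811
vial [ 0.455 -0.256  0.049] 0.05661456955233251
vial [ 0.432 -0.214 -0.013] 0.11011292617278799
vial [ 0.469 -0.292  0.103] 0.0036997084249401797
{'clock': 1.0, 'qpos': array([-1.425,  0.276,  1.505,  0.   ,  1.361, -0.121]), 'qd': array([-0.   , -0.002,  0.001,  0.001,  0.001,  0.002]), 'effort': array([ -0.001, -41.666, -24.611,  -0.   ,   0.   ,   0.   ]), 'position': array([ 0.152, -0.555,  0.248]), 'ee_rot': array([-0.094,  0.094, -0.701,  0.701]), 'contact_force': array([ 0.03 ,  0.858, -0.065]), 'moment': array([ 0.055, -0.024, -0.005]), 'width': 0.08491024857842702}
```

View pics/scene0.png

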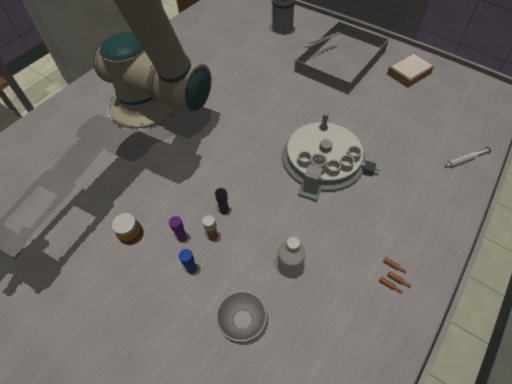

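View pics/top0.png

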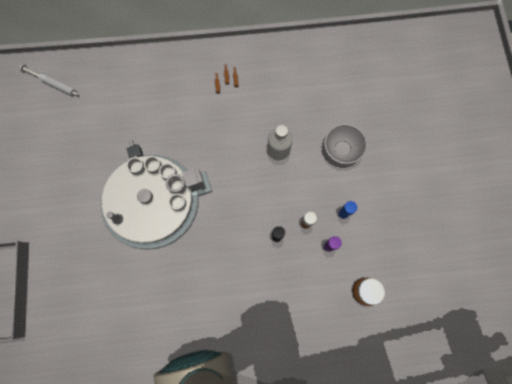

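```bash
python3 - <<'E'
import cv2
t=cv2.imread("pics/top0.png")
cv2.imwrite("pics/top0z1.png",cv2.resize(t[130:260,80:240],None,fx=5,fy=4.6,interpolation=2)[:600,:800])
cv2.imwrite("pics/top0z2.png",cv2.resize(t[120:310,250:400],None,fx=3.1,fy=3.1,interpolation=2))
s=cv2.imread("pics/scene0.png")
cv2.imwrite("pics/scene0z.png",cv2.resize(s[80:300,160:440],None,fx=2.7,fy=2.7,interpolation=2))
E
```

```text
(no output)
```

View pics/top0z1.png

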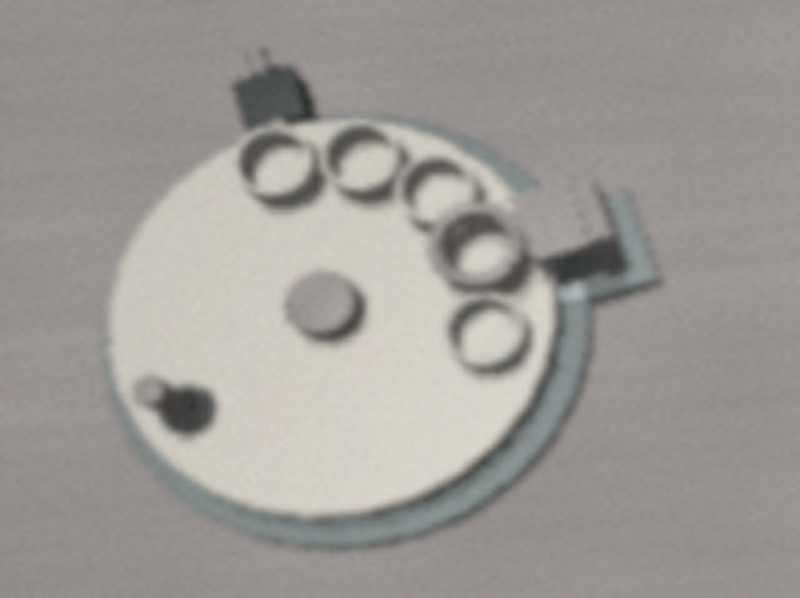

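View pics/top0z2.png

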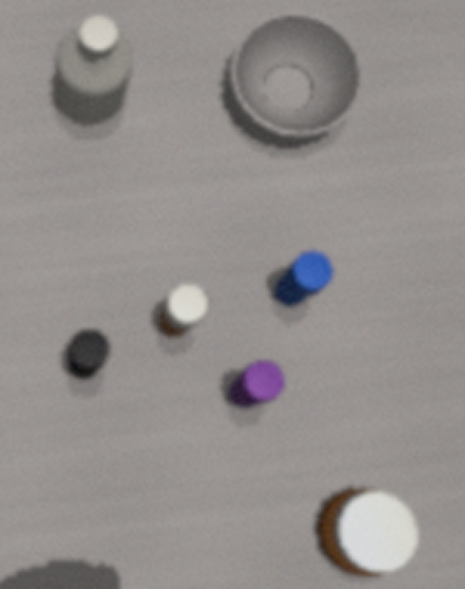

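View pics/scene0z.png

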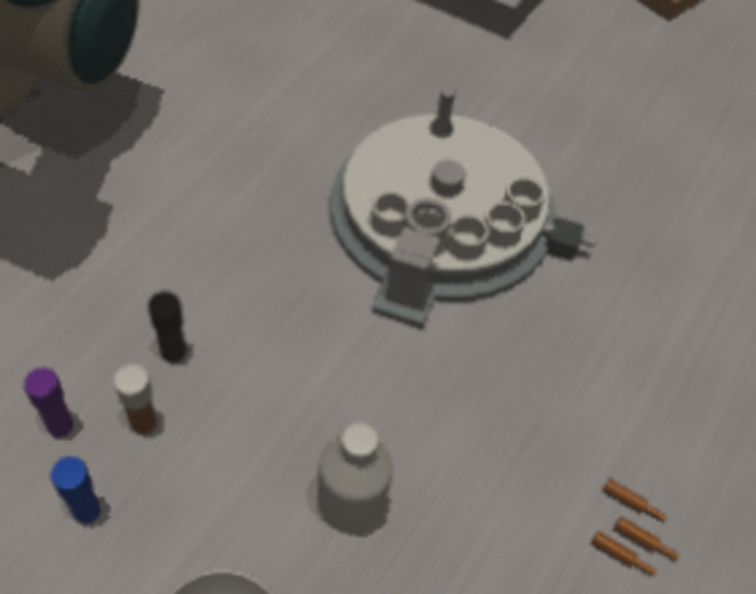

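The top view has +x up and +y left. Well 4 sits under the gate and the post is at (111,213). The vial, with its white cap at (310,218), stands between the black, blue and purple look-alikes. Next I'll refine the loader geometry with rectified (orthographic) views.

```bash
cat >> h.py <<'E'
def ortho(cam,im,z,x0,x1,y0,y1,res=0.0005):
    # rows: x decreasing, cols: y decreasing
    xs=np.arange(x1,x0,-res);ys=np.arange(y1,y0,-res)
    Y,X=np.meshgrid(ys,xs)
    m=camera_model(cam);K=np.array(m["mtx"]);d=np.array(m["distortion"]);T=np.array(m["world_from_camera"])
    P=np.stack([X,Y,np.full_like(X,z)],-1).reshape(-1,3)
    c=(P-T[:3,3])@T[:3,:3];c=c*[1,-1,-1]
    uv=cv2.projectPoints(c.reshape(-1,1,3),np.zeros(3),np.zeros(3),K,d)[0].reshape(X.shape+(2,)).astype(np.float32)
    return cv2.remap(im,uv[...,0],uv[...,1],cv2.INTER_CUBIC)
E
python3 - <<'E'
from h import *
np.set_printoptions(precision=4,suppress=True)
for c in("scene","top"):
    print(c,np.array(camera_model(c)["world_from_camera"])[:3,3])
    im=np.load(f"pics/{c}0_i.npy")
    out=[]
    for z in(.038,.060,.077,.090):
        o=ortho(c,im,z,.44,.69,0.0,.25,res=.00065)[:,:,::-1].copy()
        for k in range(0,25,5):  # grid every 50mm
            p=int(k*10/0.65); cv2.line(o,(p,0),(p,o.shape[0]),(0,255,255),1);cv2.line(o,(0,p),(o.shape[1],p),(0,255,255),1)
        out.append(o)
    t=np.vstack([np.hstack(out[:2]),np.hstack(out[2:])]);t=cv2.resize(t,None,fx=.77,fy=.77,interpolation=cv2.INTER_AREA)
    print(t.shape);cv2.imwrite(f"pics/ortho_{c}.png",t)
    # disc edge fit
    g=cv2.GaussianBlur(ortho(c,im,.038,.44,.69,0.0,.25),(0,0),3).astype(float)
    v=g.min(2)
    from scipy.optimize import least_squares
    cx,cy=.566,.123
    for it in range(4):
        pts=[]
        for a in np.arange(0,2*np.pi,.03):
            r=np.arange(.088,.112,.0003)
            px=cx+r*np.cos(a);py=cy+r*np.sin(a)
            s=cv2.remap(v.astype(np.float32),((.25-py)/.0005).astype(np.float32)[None],((.69-px)/.0005).astype(np.float32)[None],1)[0]
            gr=np.gradient(s);i=gr.argmin()
            if gr[i]<-.5 and 2<i<len(r)-3: pts.append((px[i],py[i]))
        pts=np.array(pts)
        f=lambda q:np.hypot(pts[:,0]-q[0],pts[:,1]-q[1])-q[2]
        s=least_squares(f,[cx,cy,.1],loss="soft_l1",f_scale=.001);cx,cy=s.x[:2]
    print(c,"disc",s.x,len(pts),np.median(abs(f(s.x))))
E
```

```text
scene [ 0.7923 -0.4567  0.7257]
(593, 593, 3)
scene disc [0.5677 0.126  0.0994] 206 0.0005639104026778086
top [ 0.3365 -0.095   0.9034]
(593, 593, 3)
top disc [0.5682 0.126  0.0989] 190 0.00046792189962676506
```

View pics/ortho_top.png

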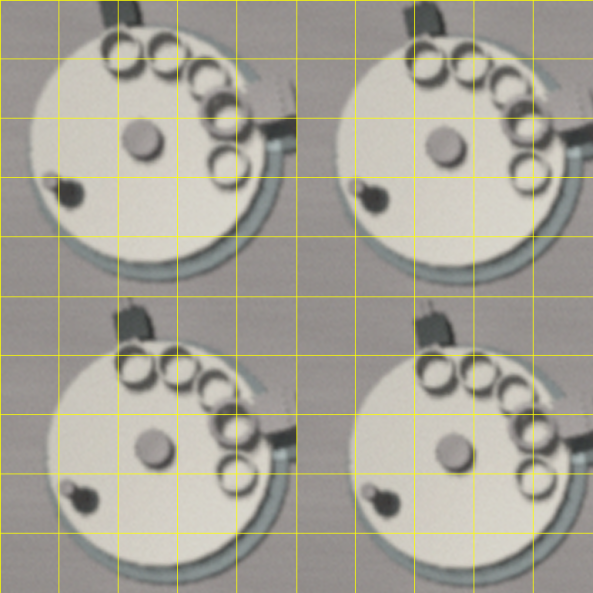

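View pics/ortho_scene.png

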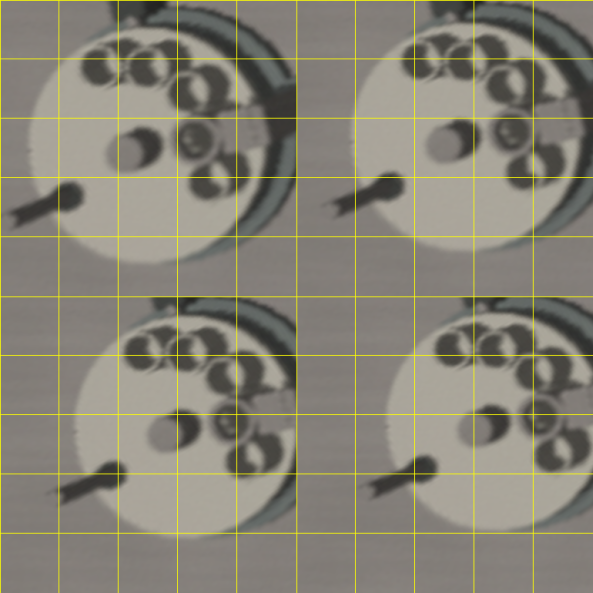

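```bash
python3 - <<'E'
from h import *
np.set_printoptions(precision=4,suppress=True)
A=np.array([.568,.126])
def circ(o,c,r,col,x1,y1,res):
    cv2.circle(o,(int(round((y1-c[1])/res*8)),int(round((x1-c[0])/res*8))),int(r/res*8),col,1,cv2.LINE_AA,3)
for c in("top","scene"):
    im=np.load(f"pics/{c}0_i.npy")
    # collar: dark blob at z=.042
    o=ortho(c,im,.042,.44,.69,0,.26)
    yaws=np.radians(14)
    rows=[]
    for z in (.077,.063):
        x0,x1,y0,y1,res=.54,.66,.0,.13,.00033
        o=ortho(c,im,z,x0,x1,y0,y1,res)[:,:,::-1].copy()
        o2=o.copy()
        for k,col in((12,(255,0,0)),(15,(0,0,255)),(18,(0,200,0))):
            g=A+.074*np.array([np.sin(np.radians(k)),-np.cos(np.radians(k))])
            circ(o2,g,.021,col,x1,y1,res);circ(o2,g,.015,col,x1,y1,res)
        rows.append(np.hstack([o,o2]))
    t=np.vstack(rows);print(t.shape)
    cv2.imwrite(f"pics/gate_{c}.png",cv2.resize(t,None,fx=.8,fy=.8))
E
```

```text
(728, 788, 3)
(728, 788, 3)
```

View pics/gate_top.png

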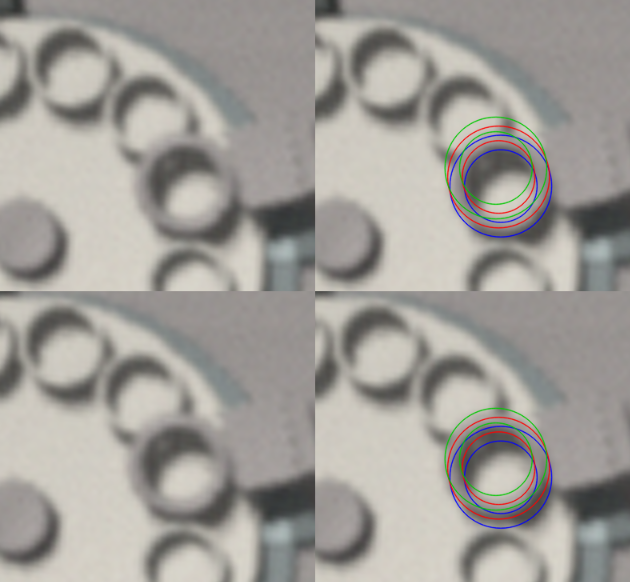

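View pics/gate_scene.png

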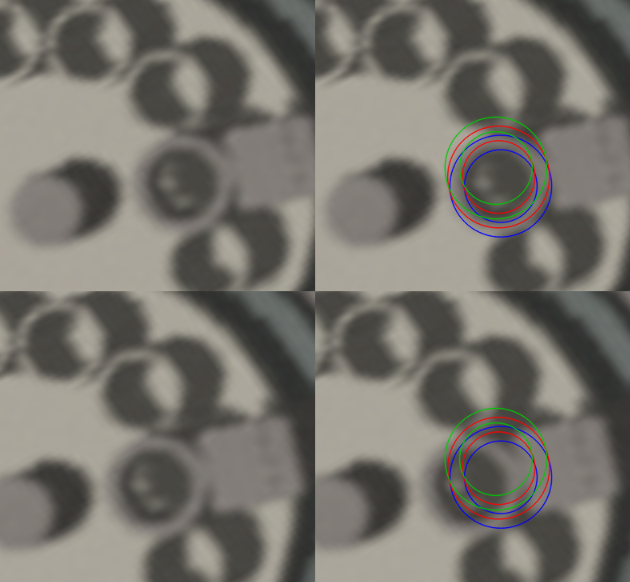

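```bash
python3 - <<'E'
from h import *
np.set_printoptions(precision=4,suppress=True)
def circ(o,c,r,col,x1,y1,res):
    cv2.circle(o,(int(round((y1-c[1])/res*8)),int(round((x1-c[0])/res*8))),int(r/res*8),col,1,cv2.LINE_AA,3)
I={c:np.load(f"pics/{c}0_i.npy") for c in("top","scene")}
# vial cap: white blob near expected
V={}
for c,uv in(("top",(310,218)),("scene",(209,222))):
    im=I[c];x,y=uv;hsv=cv2.cvtColor(im,cv2.COLOR_RGB2HSV)
    print(c,im[y-2:y+3:2,x-2:x+3:2].tolist())
rows=[]
for c in("top","scene"):
    x0,x1,y0,y1,res=.40,.52,-.29,-.17,.00033
    r=[]
    for z in(.078,.0):
        o=ortho(c,I[c],z,x0,x1,y0,y1,res)[:,:,::-1].copy();r.append(o)
    rows.append(np.hstack(r))
t=np.vstack(rows);cv2.imwrite("pics/vial_o.png",cv2.resize(t,None,fx=.8,fy=.8));print(t.shape)
rows=[]
p=np.array([.5275,.1915])
for c in("top","scene"):
    x0,x1,y0,y1,res=.48,.58,.14,.24,.00033
    r=[]
    for z in(.09,.042):
        o=ortho(c,I[c],z,x0,x1,y0,y1,res)[:,:,::-1].copy();circ(o,p,.007 if z==.09 else .012,(0,0,255),x1,y1,res);r.append(o)
    rows.append(np.hstack(r))
t=np.vstack(rows);cv2.imwrite("pics/post_o.png",t)
E
```

```text
top [[[217, 214, 207], [216, 213, 205], [217, 214, 204]], [[218, 216, 209], [217, 215, 208], [216, 214, 205]], [[218, 219, 213], [218, 218, 211], [218, 216, 209]]]
scene [[[173, 168, 158], [173, 169, 157], [173, 170, 157]], [[175, 170, 158], [175, 171, 158], [176, 171, 159]], [[173, 168, 157], [173, 169, 158], [149, 145, 135]]]
(728, 728, 3)
```

View pics/vial_o.png

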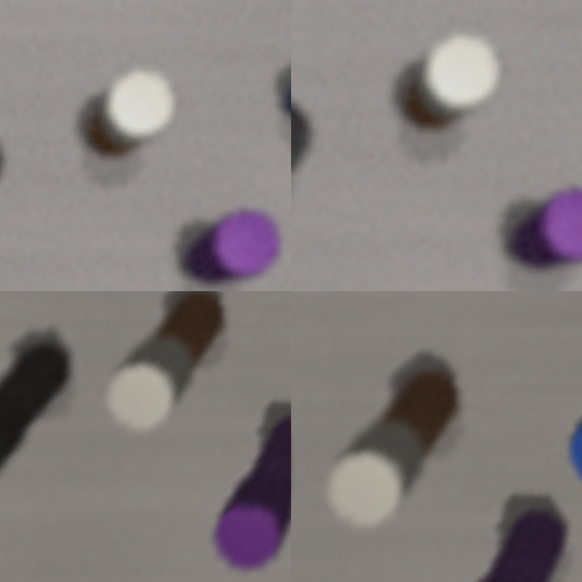

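View pics/post_o.png

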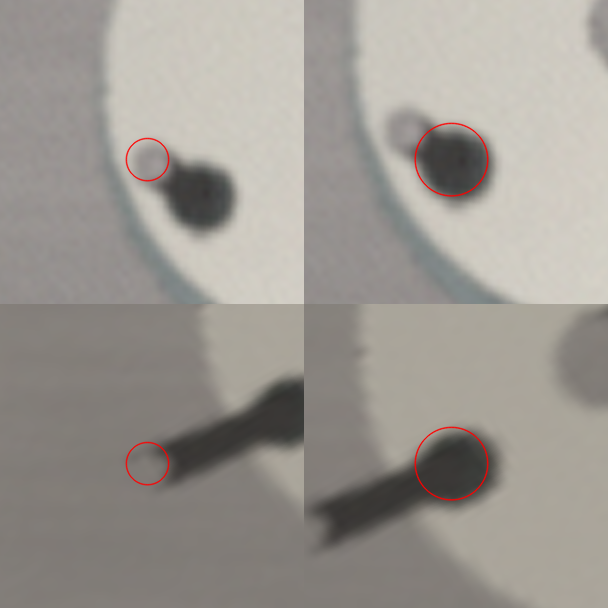

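Cameras agree: axis (0.568,0.126), gate (0.583,0.0535), yaw about 11.7°, post (0.5275,0.1915) and vial (0.477,-0.228). The post in the pictures matches the model to about 1 mm. Now the tool orientation.

```bash
python3 - <<'E'
from h import *
from scipy.spatial.transform import Rotation as R
np.set_printoptions(precision=3,suppress=True)
s=manip.get_state();q=s["ee_rot"];M=R.from_quat([q[1],q[2],q[3],q[0]]).as_matrix();print(M, np.degrees(np.arctan2(M[1,2],M[0,2])))
A=np.array([.568,.126])
for th in range(122,-10,-20):
    for off in(.03,.018,-.018,-.03):
        t=np.radians(th);p=A+.077*np.array([np.cos(t),np.sin(t)])+off*np.array([-np.sin(t),np.cos(t)])
        print(th,off,p)
E
```

```text
[[-0.965  0.     0.264]
 [-0.264 -0.    -0.965]
 [ 0.    -1.     0.   ]] -74.71383196059173
122 0.03 [0.502 0.175]
122 0.018 [0.512 0.182]
122 -0.018 [0.542 0.201]
122 -0.03 [0.553 0.207]
102 0.03 [0.523 0.195]
102 0.018 [0.534 0.198]
102 -0.018 [0.57  0.205]
102 -0.03 [0.581 0.208]
82 0.03 [0.549 0.206]
82 0.018 [0.561 0.205]
82 -0.018 [0.597 0.2  ]
82 -0.03 [0.608 0.198]
62 0.03 [0.578 0.208]
62 0.018 [0.588 0.202]
62 -0.018 [0.62  0.186]
62 -0.03 [0.631 0.18 ]
42 0.03 [0.605 0.2  ]
42 0.018 [0.613 0.191]
42 -0.018 [0.637 0.164]
42 -0.03 [0.645 0.155]
22 0.03 [0.628 0.183]
22 0.018 [0.633 0.172]
22 -0.018 [0.646 0.138]
22 -0.03 [0.651 0.127]
2 0.03 [0.644 0.159]
2 0.018 [0.644 0.147]
2 -0.018 [0.646 0.111]
2 -0.03 [0.646 0.099]
```

Emit:
jog_arm([
  [0,[0.0175,0.0365,0],0.1716],
  [0,[0.0175,0.0365,0],0.1716],
  [0,[0.0175,0.0365,0],0.1716],
  [0,[0.0175,0.0365,0],0.1716],
  [0,[0.0175,0.0365,0],0.1716],
  [0,[0.0175,0.0365,0],0.1716],
  [0,[0.0175,0.0365,0],0.1716],
  [0,[0.0175,0.0365,0],0.1716],
  [0,[0.0175,0.0365,0],0.1716],
  [0,[0.0175,0.0365,0],0.1716],
], force=40)

```text
clock: 2.25
position: [0.3271, -0.1885, 0.2486]
ee_rot: [0.593, -0.593, 0.385, -0.386]
contact_force: [-0.1, 0.4, -0.5]
width: 0.0001
```

Emit:
jog_arm([
  [0,[0.0175,0.0365,0],0.1716],
  [0,[0.0175,0.0365,0],0.1716],
  [0,[0.0175,0.0365,0],0.1716],
  [0,[0.0175,0.0365,0],0.1716],
  [0,[0.0175,0.0365,0],0.1716],
  [0,[0.0175,0.0365,0],0.1716],
  [0,[0.0175,0.0365,0],0.1716],
  [0,[0.0175,0.0365,0],0.1716],
  [0,[0.0175,0.0365,0],0.1716],
  [0,[0.0175,0.0365,0],0.1716],
])

```text
clock: 3.5
position: [0.5021, 0.1766, 0.2484]
ee_rot: [-0.679, 0.679, 0.197, -0.196]
contact_force: [0.7, -0.7, -0.0]
width: -0.0003
```

Emit:
jog_arm([
  [0,[0,-0.001,-0.05],0],
  [0,[0,0,-0.05],0],
  [0,[0,0,-0.04],0],
  [0,[0,0,-0.025],0],
  [0,[0,0,-0.013],0],
  [0,[0,0,0],0],
])

```text
clock: 4.25
position: [0.5014, 0.1743, 0.0699]
ee_rot: [0.68, -0.68, -0.194, 0.195]
contact_force: [0.3, 0.0, 1.4]
width: -0.0005
```

```bash
python3 - <<'E'
from h import *
from scipy.spatial.transform import Rotation as R
ims=[save(c,c+"1.png")[0] for c in("top","scene")]
t=np.hstack([cv2.resize(ims[0][120:270,60:210],(400,400)),cv2.resize(ims[1][60:210,250:400],(400,400))])
cv2.imwrite("pics/z1.png",t[:,:,::-1])
s=manip.get_state();q=s["ee_rot"];M=R.from_quat([q[1],q[2],q[3],q[0]]).as_matrix();print(s["position"],s["qpos"],s["contact_force"],np.degrees(np.arctan2(M[1,2],M[0,2])))
E
```

```text
[0.50250431 0.17449426 0.07127959] [ 2.03304425e-01  3.73088353e-01  1.85265592e+00  1.50689101e-04
  9.13861945e-01 -1.92475098e+00] [0.27096314 1.30255465 0.59113554] 121.92329581391061
```

View pics/z1.png

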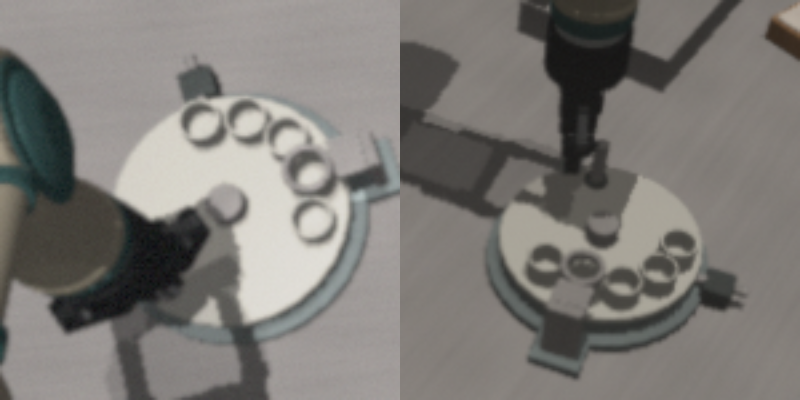

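```bash
cat > arc.py <<'E'
import numpy as np,sys
A=np.array([.568,.126])
def P(th,off):
    t=np.radians(th);return A+.077*np.array([np.cos(t),np.sin(t)])+off*np.array([-np.sin(t),np.cos(t)])
def rows(cmd,yaw,seq,z=0):
    cmd=np.array(cmd,float)
    for th,off in seq:
        d=np.round(P(th,off)-cmd,4);s=round(np.radians(th)-yaw,4);cmd=cmd+d;yaw+=s
        print(f"[0, [{d[0]:.4f}, {d[1]:.4f}, {z}], {s:.4f}],",end=" ")
    print("\ncmd",cmd.round(4),round(yaw,4))
E
python3 -c "
from arc import *
rows([.502,.174],np.radians(122),[(122,.022)]+[(122-4*i,.018) for i in range(0,28)])"
```

```text
[0, [0.0065, 0.0056, 0], 0.0000], [0, [0.0034, 0.0022, 0], 0.0000], [0, [0.0041, 0.0037, 0], -0.0698], [0, [0.0042, 0.0035, 0], -0.0698], [0, [0.0045, 0.0032, 0], -0.0698], [0, [0.0048, 0.0029, 0], -0.0699], [0, [0.0049, 0.0025, 0], -0.0698], [0, [0.0051, 0.0021, 0], -0.0698], [0, [0.0052, 0.0019, 0], -0.0698], [0, [0.0053, 0.0014, 0], -0.0698], [0, [0.0054, 0.0011, 0], -0.0698], [0, [0.0055, 0.0007, 0], -0.0698], [0, [0.0055, 0.0003, 0], -0.0698], [0, [0.0055, -0.0001, 0], -0.0699], [0, [0.0055, -0.0005, 0], -0.0698], [0, [0.0055, -0.0008, 0], -0.0698], [0, [0.0054, -0.0013, 0], -0.0698], [0, [0.0052, -0.0016, 0], -0.0698], [0, [0.0052, -0.0019, 0], -0.0698], [0, [0.0050, -0.0023, 0], -0.0698], [0, [0.0048, -0.0027, 0], -0.0699], [0, [0.0047, -0.0030, 0], -0.0698], [0, [0.0044, -0.0033, 0], -0.0698], [0, [0.0042, -0.0036, 0], -0.0698], [0, [0.0039, -0.0039, 0], -0.0698], [0, [0.0036, -0.0042, 0], -0.0698], [0, [0.0034, -0.0044, 0], -0.0698], [0, [0.0030, -0.0046, 0], -0.0698], [0, [0.0027, -0.0048, 0], -0.0699], 
cmd [0.6384 0.1621] 0.2443
```

Emit:
jog_arm([
  [0,[0.0065,0.0056,0],0.0],
  [0,[0.0034,0.0022,0],0.0],
  [0,[0.0041,0.0037,0],-0.0698],
  [0,[0.0042,0.0035,0],-0.0698],
])

```text
clock: 4.85
position: [0.5176, 0.1885, 0.0706]
ee_rot: [-0.692, 0.692, 0.144, -0.148]
contact_force: [-4.7, -3.7, 5.6]
width: 0.0002
```

Emit:
jog_arm([
  [0,[0.0045,0.0032,0],-0.0698],
  [0,[0.0048,0.0029,0],-0.0699],
])

```text
clock: 5.1
position: [0.5281, 0.1954, 0.0707]
ee_rot: [-0.7, 0.7, 0.096, -0.098]
contact_force: [-2.2, -0.7, 1.7]
width: -0.0002
```

```bash
python3 - <<'E'
from h import *
print(manip.get_state())
im=save("top","top2.png")[0]
cv2.imwrite("pics/z2.png",cv2.resize(im[120:270,60:210],(600,600))[:,:,::-1])
E
```

```text
{'clock': 5.1, 'qpos': array([ 2.30802736e-01,  4.13869963e-01,  1.78133175e+00,  1.81662225e-04,
        9.48726757e-01, -1.61589907e+00]), 'qd': array([ 0.02472483,  0.05780865, -0.10530165,  0.00130262,  0.02977297,
        0.57656932]), 'effort': array([-2.74918014e-01, -4.34830177e+01, -1.98529565e+01,  2.33060878e-02,
       -9.19514727e-01, -4.79825065e-01]), 'position': array([0.52805377, 0.1954306 , 0.0706517 ]), 'ee_rot': array([-0.70036902,  0.7004183 ,  0.0963739 , -0.09802812]), 'contact_force': array([-2.2344153 , -0.69811934,  1.73803136]), 'moment': array([-0.1263148 ,  0.38058617,  0.01122348]), 'width': -0.00018762242802159736}
```

View pics/z2.png

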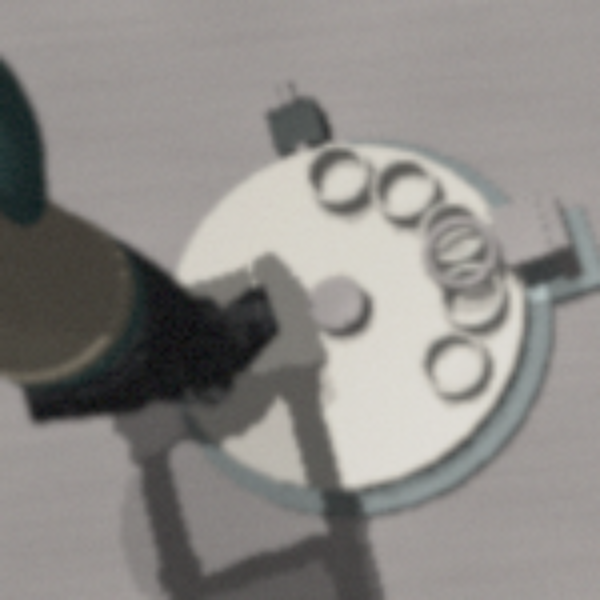

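The wells have turned clockwise and the ring sits near midway between wells, with 6 N or less on the tool. I'll continue.

Emit:
jog_arm([
  [0,[0.0049,0.0025,0],-0.0698],
  [0,[0.0051,0.0021,0],-0.0698],
  [0,[0.0052,0.0019,0],-0.0698],
  [0,[0.0053,0.0014,0],-0.0698],
  [0,[0.0054,0.0011,0],-0.0698],
  [0,[0.0055,0.0007,0],-0.0698],
  [0,[0.0055,0.0003,0],-0.0698],
])

```text
clock: 6.02
position: [0.5645, 0.2059, 0.0705]
ee_rot: [0.703, -0.703, 0.076, -0.074]
contact_force: [-3.9, -1.0, 2.5]
width: -0.0001
```

Emit:
jog_arm([
  [0,[0.0055,-0.0001,0],-0.0699],
  [0,[0.0055,-0.0005,0],-0.0698],
  [0,[0.0055,-0.0008,0],-0.0698],
  [0,[0.0054,-0.0013,0],-0.0698],
  [0,[0.0052,-0.0016,0],-0.0698],
  [0,[0.0052,-0.0019,0],-0.0698],
  [0,[0.005,-0.0023,0],-0.0698],
])

```text
clock: 6.9
position: [0.6022, 0.1984, 0.0707]
ee_rot: [0.665, -0.664, 0.244, -0.242]
contact_force: [-4.7, 3.1, 3.7]
width: 0.0002
```

Emit:
jog_arm([
  [0,[0.0048,-0.0027,0],-0.0699],
  [0,[0.0047,-0.003,0],-0.0698],
  [0,[0.0044,-0.0033,0],-0.0698],
  [0,[0.0042,-0.0036,0],-0.0698],
  [0,[0.0039,-0.0039,0],-0.0698],
])

```text
clock: 7.52
position: [0.6248, 0.1826, 0.0707]
ee_rot: [0.613, -0.611, 0.356, -0.354]
contact_force: [-3.3, 6.0, 2.9]
width: 0.0002
```

```bash
python3 - <<'E'
from h import *
s=manip.get_state();print(s["position"],s["contact_force"])
im=save("top","top3.png")[0]
cv2.imwrite("pics/z3.png",cv2.resize(im[120:270,60:210],(600,600))[:,:,::-1])
E
```

```text
[0.62484605 0.18261031 0.07070131] [-3.26317814  6.04570723  2.93914096]
```

View pics/z3.png

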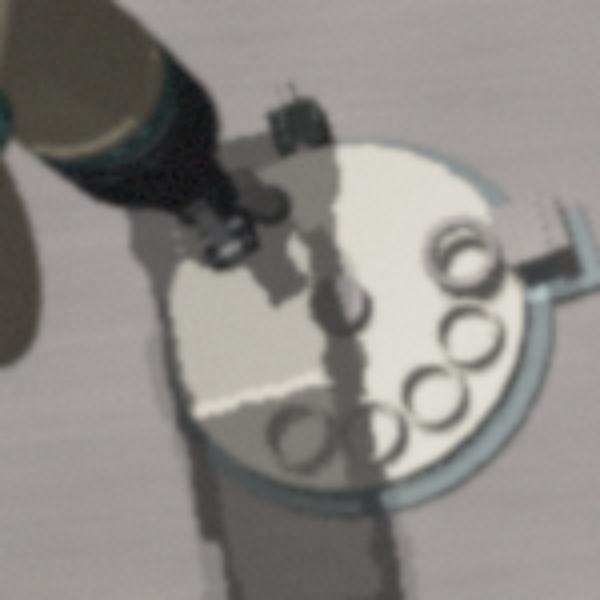

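```bash
python3 -c "
from arc import *
rows(P(30,.018),np.radians(30),[(27,.018),(24,.018),(21,.018),(19,.018),(17,.018),(15,.018),(13.5,.018),(13.5,.018)])
rows(P(13.5,.018),np.radians(13.5),[(a,.018) for a in (11,9,7,5.5,4,3,2,1,0,-.5,-1,-1.5,-2,-2.5,-3,-3.5,-4,-4.5,-5,-5.5,-6)])"
```

```text
[0, [0.0028, -0.0031, 0], -0.0524], [0, [0.0025, -0.0032, 0], -0.0523], [0, [0.0025, -0.0034, 0], -0.0524], [0, [0.0015, -0.0023, 0], -0.0349], [0, [0.0014, -0.0024, 0], -0.0349], [0, [0.0013, -0.0024, 0], -0.0349], [0, [0.0010, -0.0018, 0], -0.0262], [0, [-0.0000, -0.0000, 0], 0.0000], 
cmd [0.6387 0.1615] 0.2356
[0, [0.0015, -0.0031, 0], -0.0436], [0, [0.0011, -0.0026, 0], -0.0349], [0, [0.0010, -0.0025, 0], -0.0349], [0, [0.0006, -0.0020, 0], -0.0262], [0, [0.0007, -0.0020, 0], -0.0262], [0, [0.0004, -0.0013, 0], -0.0175], [0, [0.0004, -0.0013, 0], -0.0174], [0, [0.0003, -0.0013, 0], -0.0175], [0, [0.0003, -0.0014, 0], -0.0174], [0, [0.0002, -0.0007, 0], -0.0087], [0, [0.0001, -0.0006, 0], -0.0088], [0, [0.0002, -0.0007, 0], -0.0087], [0, [0.0001, -0.0007, 0], -0.0087], [0, [0.0001, -0.0007, 0], -0.0088], [0, [0.0002, -0.0006, 0], -0.0087], [0, [0.0001, -0.0007, 0], -0.0087], [0, [0.0001, -0.0007, 0], -0.0087], [0, [0.0001, -0.0007, 0], -0.0088], [0, [0.0001, -0.0007, 0], -0.0087], [0, [0.0001, -0.0006, 0], -0.0087], [0, [0.0001, -0.0007, 0], -0.0087], 
cmd [0.6465 0.1359] -0.1047
```

Emit:
jog_arm([
  [0,[0.0028,-0.0031,0],-0.0524],
  [0,[0.0025,-0.0032,0],-0.0523],
  [0,[0.0025,-0.0034,0],-0.0524],
  [0,[0.0015,-0.0023,0],-0.0349],
  [0,[0.0014,-0.0024,0],-0.0349],
  [0,[0.0013,-0.0024,0],-0.0349],
  [0,[0.001,-0.0018,0],-0.0262],
  [0,[0,0,0],0],
])

```text
clock: 8.57
position: [0.6384, 0.161, 0.0701]
ee_rot: [-0.555, 0.555, -0.438, 0.438]
contact_force: [-0.4, -0.0, 0.2]
width: -0.0
```

```bash
python3 - <<'E'
from h import *
s=manip.get_state();print(s["position"],s["contact_force"])
im=save("top","top4.png")[0]
cv2.imwrite("pics/z4.png",cv2.resize(im[120:270,60:210],(600,600))[:,:,::-1])
E
```

```text
[0.63837059 0.16097826 0.07013799] [-0.3675089  -0.04397604  0.20199051]
```

View pics/z4.png

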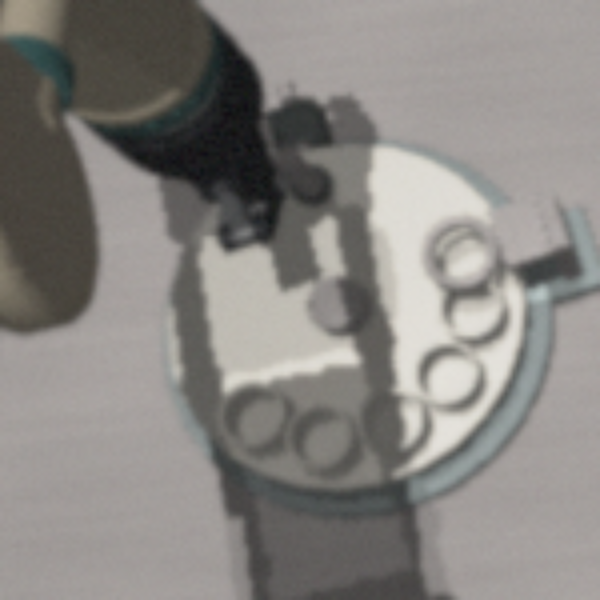

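Emit:
jog_arm([
  [0,[0,0,0],0],
  [0,[0,0,0],0],
])

```text
clock: 8.88
position: [0.6382, 0.1617, 0.0702]
ee_rot: [-0.555, 0.555, -0.438, 0.438]
contact_force: [-0.2, 0.5, 0.0]
width: -0.0001
```

```bash
cat > joint.py <<'E'
from h import *
# estimate joint angle by polar matching of well ring pattern at z=.063
A=np.array([.568,.126])
def polar(im,cam="top"):
    th=np.radians(np.arange(0,360,.5));out=[]
    m=[]
    for r in(.074,):
        pass
    o=ortho(cam,im,.063,.46,.68,.01,.24,.001).astype(np.float32).mean(2)
    o=cv2.GaussianBlur(o,(0,0),1.5)
    rr=np.arange(.052,.097,.001)
    X=A[0]+rr[:,None]*np.cos(th);Y=A[1]+rr[:,None]*np.sin(th)
    return cv2.remap(o,((.24-Y)/.001).astype(np.float32),((.68-X)/.001).astype(np.float32),1)
def wells(im,gate=-78.3,cam="top"):
    # template: bright rim radius .0165, score for joint angle
    o=ortho(cam,im,.063,.46,.68,.01,.24,.001).astype(np.float32).mean(2)
    o=o-cv2.GaussianBlur(o,(0,0),6)
    a=np.radians(np.arange(0,360,5));best=[]
    for j in np.arange(-10,160,.5):
        sc=0;n=0
        for k in range(1,6):
            t=gate-30*k+j
            if abs((t-gate+180)%360-180)<28: continue
            c=A+.074*np.array([np.cos(np.radians(t)),np.sin(np.radians(t))])
            def S(r):
                X=c[0]+r*np.cos(a);Y=c[1]+r*np.sin(a)
                return cv2.remap(o,((.24-Y)/.001).astype(np.float32)[None],((.68-X)/.001).astype(np.float32)[None],1)
            sc+=np.mean(np.abs(S(.0165)-S(.021)))*0+np.mean(S(.0165))-.5*np.mean(S(.012))-.5*np.mean(S(.021));n+=1
        best.append((sc/n,j))
    return sorted(best)[::-1][:3]
E
python3 - <<'E'
from joint import *
for k in(0,2,3,4): print(k,[(round(float(a),1),b) for a,b in wells(np.load(f"pics/top{k}_i.npy"))])
im=save("top","top5.png")[0]
print(wells(im)); s=manip.get_state();print(s["contact_force"])
cv2.imwrite("pics/z5.png",cv2.resize(im[120:270,60:210],(600,600))[:,:,::-1])
E
```

```text
0 [(26.1, np.float64(122.5)), (24.7, np.float64(122.0)), (24.0, np.float64(123.0))]
2 [(23.9, np.float64(106.0)), (23.5, np.float64(105.5)), (22.3, np.float64(106.5))]
3 [(13.7, np.float64(29.5)), (13.4, np.float64(29.0)), (12.6, np.float64(30.0))]
4 [(12.5, np.float64(39.5)), (12.0, np.float64(40.0)), (11.7, np.float64(39.0))]
[(np.float32(13.528228), np.float64(39.5)), (np.float32(12.983714), np.float64(39.0)), (np.float32(12.636372), np.float64(40.0))]
[-0.15738589 -0.63779275  0.38846612]
```

View pics/z5.png

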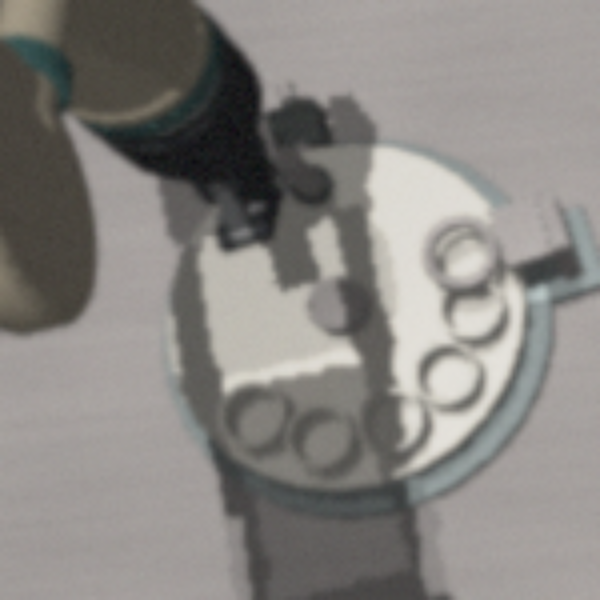

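```bash
python3 - <<'E'
from joint import *
a=np.load("pics/top4_i.npy").astype(float);b=np.load("pics/top5_i.npy").astype(float)
print(abs(a-b)[120:270,60:210].mean(), abs(a-b)[300:380,400:500].mean())
P=A+.077*np.array([np.cos(np.radians(11.5)),np.sin(np.radians(11.5))])
ims=save("scene","scene5.png")[0]
cv2.imwrite("pics/z5s.png",cv2.resize(ims[80:230,250:400],(600,600),interpolation=2)[:,:,::-1])
d=np.load("pics/top5_d.npy")
for t in(1.7,11.5):
  P=A+.077*np.array([np.cos(np.radians(t)),np.sin(np.radians(t))])
  for c in("top","scene"): print(t,c,proj(c,[*P,.09]),proj(c,[*P,.042]))
for c in("top","scene"):print(spot_point("carousel_post",c)[:2])
E
```

```text
2.293674074074074 1.586
1.7 top [137.16621757 157.60257403] [143.30169174 164.58339977]
1.7 scene [355.75860803 147.99736326] [351.8356151  160.56558432]
11.5 top [131.06517126 158.84474686] [137.5285518  165.76977497]
11.5 scene [357.60783327 144.45822514] [353.64051879 157.08264503]
[{'position': [134.6, 158.9], 'score': 0.97}, {'position': [366.5, 290.2], 'score': 0.65}]
[{'position': [361.8, 145.3], 'score': 0.73}]
```

View pics/z5s.png

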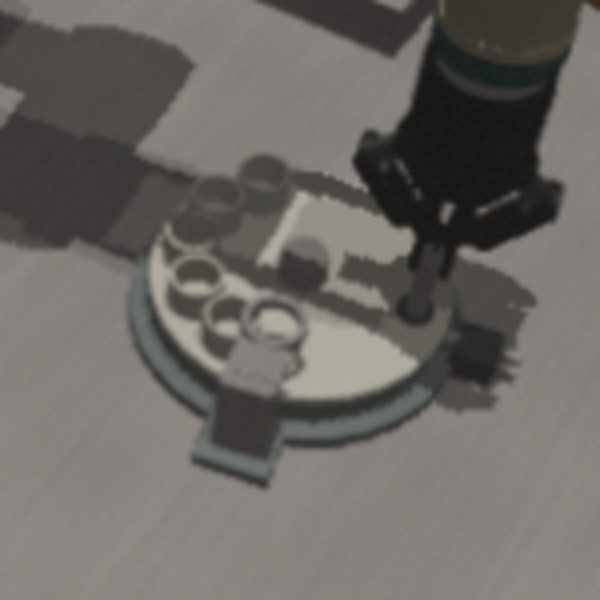

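Emit:
jog_arm([
  [0,[0.0015,-0.0031,0],-0.0436],
  [0,[0.0011,-0.0026,0],-0.0349],
])

```text
clock: 9.32
position: [0.6409, 0.1561, 0.0703]
ee_rot: [0.537, -0.537, 0.46, -0.46]
contact_force: [-0.2, 0.2, 0.8]
width: -0.0003
```

Emit:
jog_arm([
  [0,[0.001,-0.0025,0],-0.0349],
  [0,[0.0006,-0.002,0],-0.0262],
])

```text
clock: 9.57
position: [0.6426, 0.1514, 0.0703]
ee_rot: [0.523, -0.523, 0.476, -0.476]
contact_force: [0.5, -0.1, 0.2]
width: 0.0001
```

```bash
python3 - <<'E'
from joint import *
im=save("top","top6.png")[0]
print([ (round(float(a),1),b) for a,b in wells(im)]); s=manip.get_state();print(s["contact_force"],s["position"])
cv2.imwrite("pics/z6.png",cv2.resize(im[120:270,60:210],(600,600))[:,:,::-1])
E
```

```text
[(13.1, np.float64(32.0)), (12.8, np.float64(31.5)), (12.1, np.float64(62.0))]
[-0.06047967  0.27707959 -1.05605692] [0.64263834 0.1511491  0.07029843]
```

View pics/z6.png

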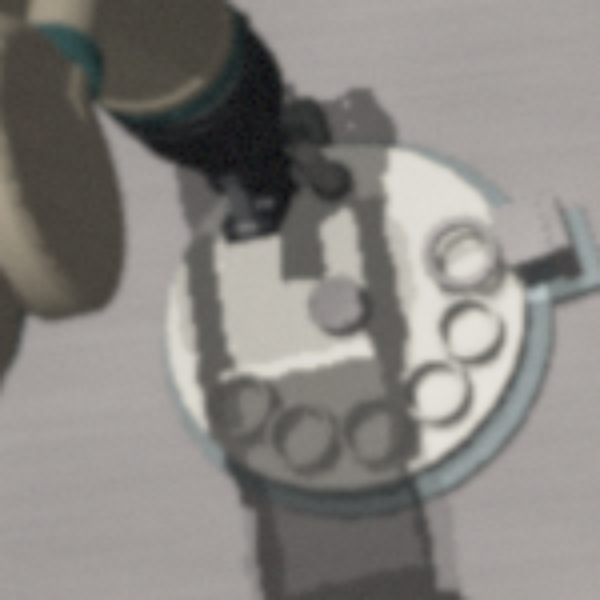

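Emit:
jog_arm([
  [0,[0.0007,-0.002,0],-0.0262],
  [0,[0.0004,-0.0013,0],-0.0175],
  [0,[0,0,0],0],
])

```text
clock: 10.0
position: [0.6434, 0.1491, 0.0703]
ee_rot: [0.513, -0.512, 0.488, -0.487]
contact_force: [0.8, 3.7, 0.1]
width: -0.0002
```

Emit:
jog_arm([
  [0,[0.0004,-0.0013,0],-0.0174],
  [0,[0.0003,-0.0013,0],-0.0175],
  [0,[0,0,0],0],
])

```text
clock: 10.38
position: [0.6441, 0.1471, 0.0703]
ee_rot: [0.504, -0.503, 0.497, -0.496]
contact_force: [-0.1, 4.5, -1.0]
width: 0.0004
```

Emit:
jog_arm([
  [0,[0.0003,-0.0014,0],-0.0174],
  [0,[0.0003,-0.0013,0],-0.0175],
  [0,[0,0,0],0],
])

```text
clock: 10.75
position: [0.6447, 0.1443, 0.0703]
ee_rot: [0.496, -0.495, 0.505, -0.504]
contact_force: [-1.0, 4.3, -0.4]
width: -0.0
```

Emit:
jog_arm([
  [0,[0.0002,-0.0013,0],-0.0175],
  [0,[0,0,0],0],
])

```text
clock: 11.0
position: [0.6451, 0.143, 0.0704]
ee_rot: [0.491, -0.49, 0.51, -0.509]
contact_force: [0.1, 4.1, -0.2]
width: -0.0
```

Emit:
jog_arm([
  [0,[0.0002,-0.0013,0],-0.0175],
  [0,[0,0,0],0],
])

```text
clock: 11.25
position: [0.6453, 0.1415, 0.0703]
ee_rot: [0.487, -0.486, 0.514, -0.513]
contact_force: [-0.5, 5.5, 0.1]
width: -0.0001
```

Emit:
jog_arm([
  [0,[0.0002,-0.0013,0],-0.0175],
  [0,[0,0,0],0],
])

```text
clock: 11.5
position: [0.6455, 0.1401, 0.0703]
ee_rot: [0.482, -0.481, 0.518, -0.517]
contact_force: [0.2, 5.4, -0.5]
width: 0.0002
```

Emit:
jog_arm([
  [0,[0.0001,-0.0013,0],-0.0175],
  [0,[0,0,0],0],
])

```text
clock: 11.75
position: [0.6457, 0.14, 0.0703]
ee_rot: [0.478, -0.476, 0.523, -0.521]
contact_force: [0.3, 8.6, -0.1]
width: 0.0001
```

Emit:
jog_arm([
  [0,[0,-0.001,0],0],
  [0,[0,0,0],0],
])

```text
clock: 12.0
position: [0.6457, 0.14, 0.0704]
ee_rot: [0.478, -0.476, 0.523, -0.521]
contact_force: [0.4, 11.6, -0.2]
width: -0.0003
```

Emit:
jog_arm([
  [0,[0,-0.0003,0],0],
  [0,[0,0,0],0],
  [0,[0,0,0],0],
  [0,[0,0,0],0],
])

```text
clock: 12.5
position: [0.6457, 0.14, 0.0704]
ee_rot: [0.479, -0.475, 0.523, -0.521]
contact_force: [0.4, 11.3, -0.9]
width: 0.0002
```

```bash
python3 - <<'E'
from joint import *
im=save("top","top7.png")[0]
print([ (round(float(a),1),b) for a,b in wells(im)]); s=manip.get_state();print(s["contact_force"],s["position"])
E
python3 -c "
from arc import *
c=[.6462,.1363]
print(P(-5,.018),P(-5,.030))
rows(c,np.radians(-5),[(-2,.030),(0,.034),(2,.034)])
print(P(3,-.034)-P(2,.034))
rows(P(3,-.034),np.radians(2),[(3,-.026)]+[(3,-.018)]+[(3+2.5*i,-.018) for i in range(1,9)])"
```

```text
[(13.9, np.float64(55.0)), (13.6, np.float64(54.5)), (13.1, np.float64(55.5))]
[-0.68715315 12.0544098  -0.97322499] [0.64572301 0.1399877  0.07040083]
[0.6462758  0.13722051] [0.64732166 0.14917485]
[0, [-0.0002, 0.0170, 0], 0.0524], [0, [-0.0010, 0.0067, 0], 0.0349], [0, [-0.0012, 0.0027, 0], 0.0349], 
cmd [0.6438 0.1627] 0.0349
[ 0.00290739 -0.06659008]
[0, [-0.0004, 0.0080, 0], 0.0175], [0, [-0.0004, 0.0080, 0], -0.0000], [0, [0.0005, 0.0034, 0], 0.0436], [0, [0.0004, 0.0034, 0], 0.0436], [0, [0.0002, 0.0035, 0], 0.0437], [0, [0.0001, 0.0034, 0], 0.0436], [0, [-0.0001, 0.0035, 0], 0.0436], [0, [-0.0002, 0.0034, 0], 0.0437], [0, [-0.0003, 0.0034, 0], 0.0436], [0, [-0.0006, 0.0034, 0], 0.0436], 
cmd [0.6459 0.1395] 0.4014
```

Emit:
jog_arm([
  [0,[0,0.003,0],0],
  [0,[0,0.004,0],0.05],
  [0,[0,0.007,0],0.05],
  [0,[0,0.014,0],0.05],
  [0,[0,0.004,0.03],0],
  [0,[0,0,0.04],0],
  [0,[0,-0.035,0],0],
  [0,[0,-0.036,0],0],
  [0,[0,0,0],0],
  [0,[0,0,-0.03],0],
])

```text
clock: 13.8
position: [0.648, 0.0977, 0.1127]
ee_rot: [0.517, -0.513, 0.483, -0.486]
contact_force: [0.6, 0.1, 0.1]
width: -0.0
```

Emit:
jog_arm([
  [0,[0,0,-0.025],0],
  [0,[0,0,-0.015],0],
  [0,[0,0,0],0],
])

```text
clock: 14.18
position: [0.6449, 0.0981, 0.0691]
ee_rot: [-0.515, 0.516, -0.485, 0.484]
contact_force: [-0.4, 0.2, -0.3]
width: -0.0001
```

```bash
python3 - <<'E'
from joint import *
ims=save("scene","scene8.png")[0];im=save("top","top8.png")[0]
print([ (round(float(a),1),b) for a,b in wells(im)]); s=manip.get_state();print(s["contact_force"],s["position"])
t=np.hstack([cv2.resize(im[120:270,60:210],(400,400)),cv2.resize(ims[60:210,250:400],(400,400))])
cv2.imwrite("pics/z8.png",t[:,:,::-1])
E
```

```text
[(11.7, np.float64(1.0)), (11.4, np.float64(0.5)), (10.9, np.float64(1.5))]
[ 0.14494722  0.61127955 -0.48808389] [0.6462289  0.09789489 0.07093156]
```

View pics/z8.png

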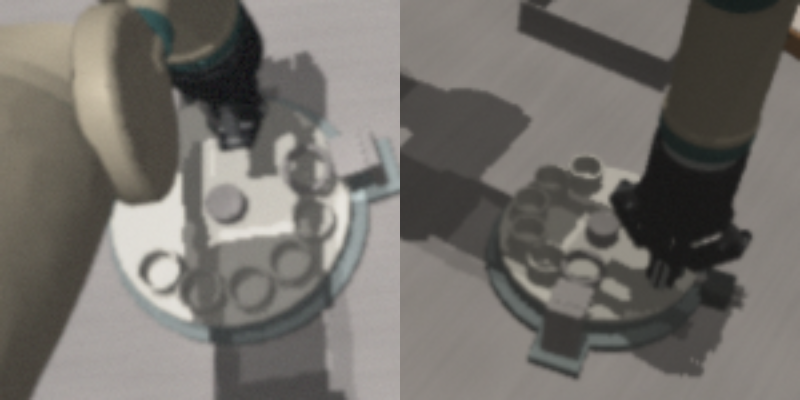

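```bash
python3 -c "
from arc import *
rows([.6463,.0969],np.radians(3.6),[(3,-.024)]+[(3,-.019)]+[(a,-.018) for a in (5,8,11,13.5,16,18,20,21.5,23,24.5)])"
```

```text
[0, [-0.0001, 0.0092, 0], -0.0105], [0, [-0.0003, 0.0050, 0], 0.0000], [0, [0.0004, 0.0037, 0], 0.0349], [0, [0.0005, 0.0041, 0], 0.0524], [0, [0.0002, 0.0041, 0], 0.0524], [0, [0.0001, 0.0035, 0], 0.0436], [0, [-0.0001, 0.0034, 0], 0.0436], [0, [-0.0002, 0.0028, 0], 0.0349], [0, [-0.0003, 0.0027, 0], 0.0349], [0, [-0.0003, 0.0021, 0], 0.0262], [0, [-0.0003, 0.0020, 0], 0.0262], [0, [-0.0004, 0.0021, 0], 0.0262], 
cmd [0.6455 0.1416] 0.4276
```

Emit:
jog_arm([
  [0,[-0.0001,0.0092,0],-0.0105],
  [0,[-0.0003,0.005,0],0],
  [0,[0.0004,0.0037,0],0.0349],
  [0,[0.0005,0.0041,0],0.0524],
])

```text
clock: 14.78
position: [0.6465, 0.1175, 0.0711]
ee_rot: [-0.533, 0.535, -0.462, 0.465]
contact_force: [-0.8, -6.9, 3.7]
width: -0.0001
```

Emit:
jog_arm([
  [0,[0.0002,0.0041,0],0.0524],
  [0,[0.0001,0.0035,0],0.0436],
  [0,[-0.0001,0.0034,0],0.0436],
])

```text
clock: 15.15
position: [0.647, 0.129, 0.0712]
ee_rot: [-0.565, 0.565, -0.424, 0.426]
contact_force: [-0.6, -3.9, 2.0]
width: -0.0
```

Emit:
jog_arm([
  [0,[-0.0002,0.0028,0],0.0349],
  [0,[-0.0003,0.0027,0],0.0349],
  [0,[0,0,0],0],
])

```text
clock: 15.52
position: [0.6454, 0.1371, 0.0701]
ee_rot: [0.579, -0.579, 0.407, -0.405]
contact_force: [-0.2, -0.1, -0.1]
width: 0.0001
```

```bash
cat > look.py <<'E'
import sys
from joint import *
n=sys.argv[1]
im=save("top",f"top{n}.png")[0]
print([ (round(float(a),1),b) for a,b in wells(im)]); s=manip.get_state();print(s["contact_force"],s["position"])
cv2.imwrite(f"pics/z{n}.png",cv2.resize(im[120:270,60:210],(600,600))[:,:,::-1])
E
python3 look.py 9
```

```text
[(15.2, np.float64(49.0)), (15.0, np.float64(49.5)), (14.5, np.float64(79.5))]
[ 0.95849016  0.15910555 -0.02838229] [0.64520064 0.13699622 0.06990382]
```

View pics/z9.png

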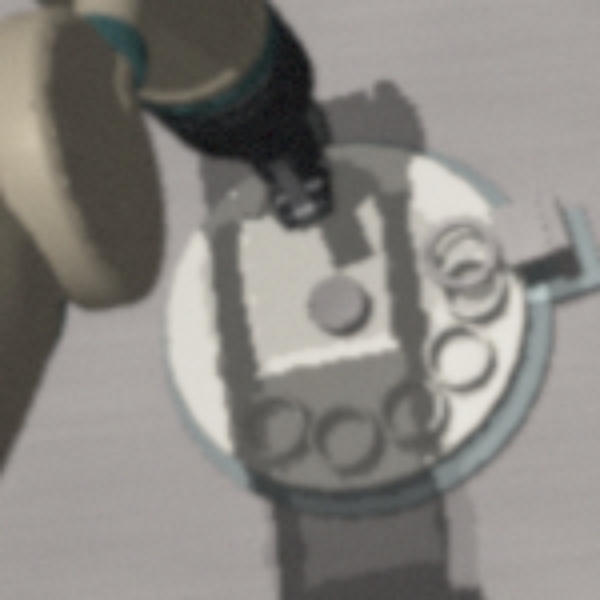

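Emit:
jog_arm([
  [0,[0,0,0],0],
  [0,[0,0,0],0],
  [0,[0,0,0],0],
])

```text
clock: 15.95
position: [0.6457, 0.1361, 0.0702]
ee_rot: [0.579, -0.579, 0.406, -0.406]
contact_force: [0.0, 0.2, 0.1]
width: 0.0001
```

```bash
python3 look.py 10
```

```text
[(15.0, np.float64(49.5)), (14.5, np.float64(49.0)), (14.2, np.float64(79.5))]
[0.26517372 0.38405344 0.63575769] [0.64571384 0.1360722  0.07021365]
```

```bash
python3 -c "
from arc import *
rows(P(20,-.018),np.radians(20),[(a,-.018) for a in (21,22,23,24,25,26,27,28,29,30,31,32)])"
```

```text
[0, [-0.0002, 0.0014, 0], 0.0175], [0, [-0.0002, 0.0013, 0], 0.0174], [0, [-0.0002, 0.0014, 0], 0.0175], [0, [-0.0002, 0.0014, 0], 0.0174], [0, [-0.0003, 0.0013, 0], 0.0175], [0, [-0.0003, 0.0014, 0], 0.0174], [0, [-0.0003, 0.0013, 0], 0.0175], [0, [-0.0004, 0.0013, 0], 0.0174], [0, [-0.0003, 0.0014, 0], 0.0175], [0, [-0.0004, 0.0013, 0], 0.0174], [0, [-0.0004, 0.0013, 0], 0.0175], [0, [-0.0005, 0.0013, 0], 0.0174], 
cmd [0.6428 0.1515] 0.5585
```

Emit:
jog_arm([
  [0,[-0.0002,0.0014,0],0.0175],
  [0,[-0.0002,0.0014,0],0.0175],
  [0,[-0.0003,0.0013,0],0.0175],
])

```text
clock: 16.38
position: [0.6453, 0.1399, 0.0703]
ee_rot: [-0.59, 0.59, -0.39, 0.391]
contact_force: [0.1, -1.0, 0.0]
width: 0.0
```

```bash
python3 look.py 11
```

```text
[(15.7, np.float64(50.5)), (15.6, np.float64(51.0)), (14.3, np.float64(50.0))]
[-0.13234911  0.4025285  -0.16255088] [0.64510881 0.14029895 0.07032943]
```

Emit:
jog_arm([
  [0,[-0.0003,0.0014,0],0.0175],
  [0,[-0.0003,0.0013,0],0.0175],
  [0,[-0.0003,0.0014,0],0.0175],
  [0,[-0.0003,0.0013,0],0.0175],
])

```text
clock: 16.92
position: [0.6438, 0.1458, 0.0703]
ee_rot: [0.603, -0.603, 0.37, -0.369]
contact_force: [0.3, 0.2, -0.2]
width: 0.0002
```

```bash
python3 look.py 12
```

```text
[(11.8, np.float64(62.0)), (11.5, np.float64(32.0)), (11.0, np.float64(31.5))]
[-0.8215865   0.69727901 -0.3402633 ] [0.64373431 0.14587576 0.07032257]
```

The carousel snapped into click 1 (estimate 32, with a known bias of about +2), and the tool carries no force. I'll hold half a second and then push on.

Emit:
jog_arm([
  [0,[0,0,0],0],
  [0,[0,0,0],0],
  [0,[0,0,0],0],
  [0,[0,0,0],0],
  [0,[0,0,0],0],
])

```text
clock: 17.6
position: [0.6439, 0.1455, 0.0703]
ee_rot: [0.603, -0.603, 0.37, -0.37]
contact_force: [-0.3, -0.3, -0.4]
width: -0.0
```

```bash
python3 look.py 13; python3 -c "
from arc import *
rows(P(27,-.018),np.radians(27),[(a,-.018) for a in (30,33,36,39,42,45,48,50,51,52,53,54,55,56,57,58)])
print()
rows(P(57,-.018),np.radians(57),[(a,-.018) for a in (60,63,66,69,72,75,78,80,81,82,83,84,85,86,87,88)])"
```

```text
[(12.2, np.float64(62.0)), (11.8, np.float64(31.5)), (11.7, np.float64(32.0))]
[ 0.25935682  0.35350255 -0.18303373] [0.64391231 0.14548787 0.07032294]
[0, [-0.0011, 0.0040, 0], 0.0524], [0, [-0.0013, 0.0039, 0], 0.0523], [0, [-0.0015, 0.0039, 0], 0.0524], [0, [-0.0017, 0.0037, 0], 0.0523], [0, [-0.0019, 0.0037, 0], 0.0524], [0, [-0.0021, 0.0036, 0], 0.0524], [0, [-0.0023, 0.0035, 0], 0.0523], [0, [-0.0016, 0.0022, 0], 0.0349], [0, [-0.0008, 0.0011, 0], 0.0175], [0, [-0.0009, 0.0011, 0], 0.0174], [0, [-0.0009, 0.0010, 0], 0.0175], [0, [-0.0009, 0.0011, 0], 0.0174], [0, [-0.0009, 0.0010, 0], 0.0175], [0, [-0.0009, 0.0011, 0], 0.0174], [0, [-0.0009, 0.0010, 0], 0.0175], [0, [-0.0010, 0.0009, 0], 0.0175], 
cmd [0.6241 0.1817] 1.0123

[0, [-0.0029, 0.0029, 0], 0.0524], [0, [-0.0031, 0.0028, 0], 0.0523], [0, [-0.0033, 0.0025, 0], 0.0524], [0, [-0.0033, 0.0025, 0], 0.0523], [0, [-0.0035, 0.0022, 0], 0.0524], [0, [-0.0036, 0.0020, 0], 0.0524], [0, [-0.0037, 0.0019, 0], 0.0523], [0, [-0.0025, 0.0011, 0], 0.0349], [0, [-0.0013, 0.0006, 0], 0.0175], [0, [-0.0013, 0.0005, 0], 0.0174], [0, [-0.0013, 0.0005, 0], 0.0175], [0, [-0.0013, 0.0004, 0], 0.0174], [0, [-0.0013, 0.0005, 0], 0.0175], [0, [-0.0013, 0.0004, 0], 0.0174], [0, [-0.0013, 0.0004, 0], 0.0175], [0, [-0.0014, 0.0004, 0], 0.0175], 
cmd [0.5886 0.2024] 1.5359
```

Emit:
jog_arm([
  [0,[-0.0011,0.004,0],0.0524],
  [0,[-0.0013,0.0039,0],0.0523],
  [0,[-0.0015,0.0039,0],0.0524],
  [0,[-0.0017,0.0037,0],0.0523],
  [0,[-0.0019,0.0037,0],0.0524],
  [0,[-0.0021,0.0036,0],0.0524],
  [0,[-0.0023,0.0035,0],0.0523],
  [0,[-0.0016,0.0022,0],0.0349],
])

```text
clock: 18.65
position: [0.6311, 0.1734, 0.0704]
ee_rot: [-0.664, 0.665, -0.241, 0.242]
contact_force: [1.1, -1.5, -0.4]
width: -0.0004
```

Emit:
jog_arm([
  [0,[-0.0008,0.0011,0],0.0175],
  [0,[-0.0009,0.0011,0],0.0174],
  [0,[-0.0009,0.001,0],0.0175],
  [0,[-0.0009,0.0011,0],0.0174],
])

```text
clock: 19.15
position: [0.6266, 0.1787, 0.0703]
ee_rot: [0.673, -0.672, 0.219, -0.218]
contact_force: [-0.3, 0.1, -0.7]
width: -0.0
```

```bash
python3 look.py 14
```

```text
[(15.4, np.float64(52.5)), (14.7, np.float64(53.0)), (14.2, np.float64(52.0))]
[ 0.1098671   0.24078268 -0.44591646] [0.62632462 0.17884109 0.07030933]
```

Emit:
jog_arm([
  [0,[-0.0009,0.001,0],0.0175],
  [0,[-0.0009,0.0011,0],0.0174],
  [0,[-0.0009,0.001,0],0.0175],
])

```text
clock: 19.58
position: [0.624, 0.1815, 0.0703]
ee_rot: [0.678, -0.678, 0.201, -0.201]
contact_force: [-0.1, -1.0, 0.7]
width: -0.0002
```

```bash
python3 look.py 15
```

```text
[(17.0, np.float64(62.0)), (16.3, np.float64(61.5)), (15.8, np.float64(92.0))]
[-0.59795597 -0.49350141  0.41645511] [0.62391026 0.18166207 0.07033908]
```

Click 2 (62, minus the 2 bias, is 60). Hold, then the third.

Emit:
jog_arm([
  [0,[0,0,0],0],
  [0,[0,0,0],0],
  [0,[0,0,0],0],
  [0,[0,0,0],0],
  [0,[0,0,0],0],
])

```text
clock: 20.25
position: [0.6242, 0.1814, 0.0703]
ee_rot: [0.678, -0.678, 0.201, -0.201]
contact_force: [-0.3, -0.2, 0.4]
width: -0.0001
```

Emit:
jog_arm([
  [0,[-0.0029,0.0029,0],0.0524],
  [0,[-0.0031,0.0028,0],0.0523],
  [0,[-0.0033,0.0025,0],0.0524],
  [0,[-0.0033,0.0025,0],0.0523],
  [0,[-0.0035,0.0022,0],0.0524],
  [0,[-0.0036,0.002,0],0.0524],
  [0,[-0.0037,0.0019,0],0.0523],
  [0,[-0.0025,0.0011,0],0.0349],
])

```text
clock: 21.25
position: [0.5993, 0.1991, 0.0704]
ee_rot: [0.704, -0.704, 0.061, -0.062]
contact_force: [1.9, -1.0, -1.9]
width: 0.0002
```

Emit:
jog_arm([
  [0,[-0.0013,0.0006,0],0.0175],
  [0,[-0.0013,0.0005,0],0.0174],
  [0,[-0.0013,0.0005,0],0.0175],
  [0,[-0.0013,0.0004,0],0.0174],
])

```text
clock: 21.75
position: [0.5926, 0.2015, 0.0703]
ee_rot: [0.706, -0.706, 0.037, -0.037]
contact_force: [-0.1, 0.7, 0.2]
width: -0.0002
```

```bash
python3 look.py 16
```

```text
[(19.1, np.float64(83.5)), (18.3, np.float64(83.0)), (18.2, np.float64(84.0))]
[-1.15121018 -0.24531654 -0.51541006] [0.59235606 0.20153675 0.07033769]
```

Emit:
jog_arm([
  [0,[-0.0013,0.0005,0],0.0175],
  [0,[-0.0013,0.0004,0],0.0174],
  [0,[-0.0013,0.0004,0],0.0175],
])

```text
clock: 22.18
position: [0.589, 0.2027, 0.0703]
ee_rot: [0.707, -0.707, 0.019, -0.019]
contact_force: [-0.2, 0.5, -0.5]
width: 0.0003
```

```bash
python3 look.py 17
```

```text
[(21.8, np.float64(92.5)), (21.7, np.float64(92.0)), (20.1, np.float64(93.0))]
[0.81313857 0.02304121 0.6855462 ] [0.58879439 0.20270477 0.07029545]
```

Click 3 (92.5, about 90 true). Hold, back off, raise, and go to the vial.

Emit:
jog_arm([
  [0,[0,0,0],0],
  [0,[0,0,0],0],
  [0,[0,0,0],0],
  [0,[0,0,0],0],
  [0,[0,0,0],0],
  [0,[0.008,0,0],0],
  [0,[0.006,0,0.01],0],
  [0,[0,0,0.04],0],
  [0,[0,0,0.06],0],
  [0,[0,0,0.06],0],
])

```text
clock: 23.48
position: [0.6036, 0.2026, 0.2427]
ee_rot: [0.707, -0.707, 0.019, -0.019]
contact_force: [1.1, -0.2, 0.5]
width: 0.0001
```

Emit:
jog_arm([
  [0.05,[-0.0127,-0.0432,0],-0.152],
  [0.05,[-0.0127,-0.0432,0],-0.152],
  [0.05,[-0.0127,-0.0432,0],-0.152],
  [0.05,[-0.0127,-0.0432,0],-0.152],
  [0.05,[-0.0127,-0.0432,0],-0.152],
  [0.05,[-0.0127,-0.0432,0],-0.152],
  [0.05,[-0.0127,-0.0432,0],-0.152],
  [0.05,[-0.0127,-0.0432,0],-0.152],
  [0.05,[-0.0127,-0.0432,0],-0.152],
  [0.05,[-0.0127,-0.0432,0],-0.152],
])

```text
clock: 24.72
position: [0.4761, -0.2312, 0.2414]
ee_rot: [-0.498, 0.498, -0.501, 0.503]
contact_force: [0.1, 0.2, 0.5]
width: 0.0501
```

Emit:
jog_arm([
  [0.05,[0,0,-0.05],0],
  [0.05,[0,0,-0.02],0],
  [0.05,[0,0,0],0],
])

```text
clock: 25.1
position: [0.4755, -0.2293, 0.1695]
ee_rot: [0.499, -0.499, 0.502, -0.5]
contact_force: [-0.9, -0.0, 0.4]
width: 0.0498
```

```bash
python3 - <<'E'
from joint import *
from scipy.spatial.transform import Rotation as R
ims=save("scene","scene18.png")[0];im=save("top","top18.png")[0]
print([ (round(float(a),1),b) for a,b in wells(im)]); s=manip.get_state();print(s["contact_force"],s["position"],s["width"])
q=s["ee_rot"];M=R.from_quat([q[1],q[2],q[3],q[0]]).as_matrix();print(np.degrees(np.arctan2(M[1,2],M[0,2])),M[:,1])
t=np.hstack([cv2.resize(im[140:290,240:390],(400,400)),cv2.resize(ims[140:290,140:290],(400,400))])
cv2.imwrite("pics/z18.png",t[:,:,::-1])
np.save("pics/gate18.npy",im)
E
```

```text
[(22.4, np.float64(92.0)), (22.3, np.float64(92.5)), (20.7, np.float64(91.5))]
[ 0.49162216 -0.13488423  0.67567087] [ 0.4770874  -0.2299654   0.17152305] 0.049958566601835806
-0.16297471888733325 [ 0.00183087 -0.00114404 -0.99999767]
```

View pics/z18.png

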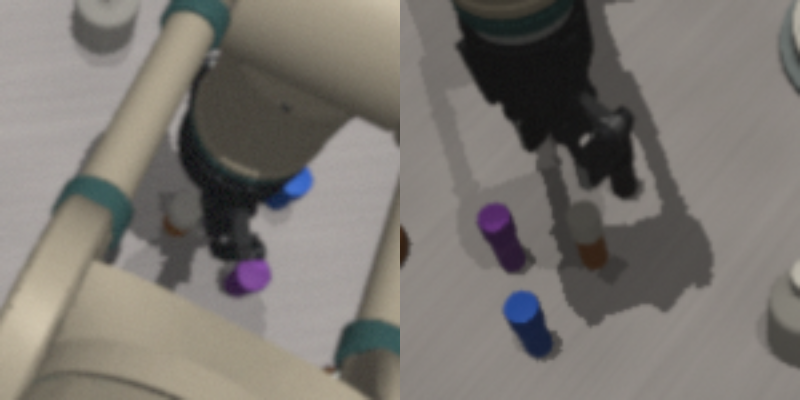

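Emit:
jog_arm([
  [0.05,[0,0.0012,-0.04],0],
  [0.05,[0,0,-0.03],0],
  [0.05,[0,0,-0.02],0],
  [0.05,[0,0,-0.01],0],
  [0.05,[0,0,-0.006],0],
  [0.05,[0,0,0],0],
])

```text
clock: 25.95
position: [0.4767, -0.2284, 0.0649]
ee_rot: [-0.499, 0.499, -0.5, 0.501]
contact_force: [0.2, -0.2, 0.0]
width: 0.0502
```

```bash
python3 - <<'E'
from h import *
ims=save("scene","scene19.png")[0];im=save("top","top19.png")[0]
s=manip.get_state();print(s["contact_force"],s["position"],s["width"])
t=np.hstack([cv2.resize(im[170:270,260:360],(400,400)),cv2.resize(ims[170:270,160:260],(400,400))])
cv2.imwrite("pics/z19.png",t[:,:,::-1])
E
```

```text
[ 0.19308907 -0.50853174  0.71143311] [ 0.47677792 -0.22852156  0.06513797] 0.049571980401008416
```

View pics/z19.png

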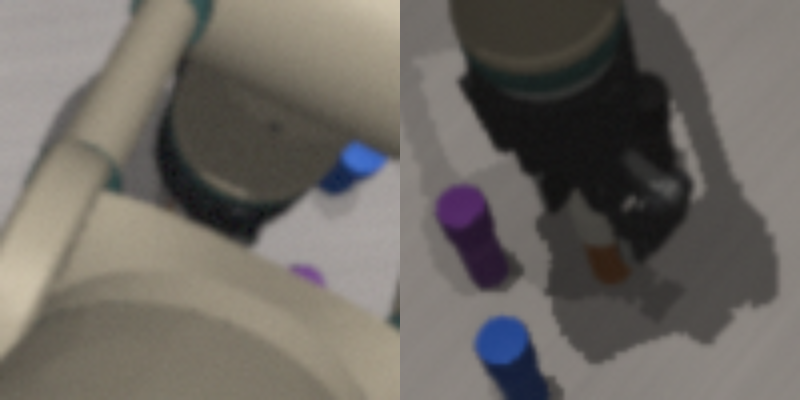

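The vial sits between the open fingers and nothing is touched. Closing.

Emit:
jog_arm([
  [0.035,[0,0,0],0],
  [0.02,[0,0,0],0],
  [0.02,[0,0,0],0],
  [0.02,[0,0,0],0],
  [0.02,[0,0,0],0],
], force=30)

```text
clock: 26.68
position: [0.4765, -0.2284, 0.0649]
ee_rot: [-0.499, 0.499, -0.5, 0.501]
contact_force: [-0.6, -0.3, 5.3]
width: 0.0274
```

Emit:
jog_arm([
  [0.02,[0,0,0.015],0],
  [0.02,[0,0,0.04],0],
  [0.02,[0,0,0.05],0],
  [0.02,[0,0,0.03],0],
  [0.02,[0,0,0],0],
])

```text
clock: 27.3
position: [0.4775, -0.229, 0.2023]
ee_rot: [-0.5, 0.499, -0.498, 0.503]
contact_force: [-0.1, -0.6, -0.8]
width: 0.0269
```

```bash
python3 - <<'E'
from joint import *
ims=save("scene","scene20.png")[0];im=save("top","top20.png")[0]
s=manip.get_state();print(s["contact_force"],s["position"],s["width"])
t=np.hstack([cv2.resize(im[150:270,240:360],(400,400)),cv2.resize(ims[100:250,130:280],(400,400))])
cv2.imwrite("pics/z20.png",t[:,:,::-1])
# gate re-measure, unobstructed
rows=[]
for c,i in(("top",im),("scene",ims)):
    x1,y1,res=.64,.11,.00025
    o=ortho(c,i,.077,.54,x1,.01,y1,res)[:,:,::-1].copy();o2=o.copy()
    for k,col in((11.7,(255,0,0)),(13.7,(0,0,255))):
        g=A+.074*np.array([np.sin(np.radians(k)),-np.cos(np.radians(k))]);print(k,g)
        for r in(.021,.015): cv2.circle(o2,(int(round((y1-g[1])/res*8)),int(round((x1-g[0])/res*8))),int(r/res*8),col,1,cv2.LINE_AA,3)
    rows.append(np.hstack([o,o2]))
t=np.vstack(rows);print(t.shape);cv2.imwrite("pics/gate20.png",cv2.resize(t,None,fx=.74,fy=.74,interpolation=cv2.INTER_AREA))
E
```

```text
[-0.19681877  0.07942835 -1.28440701] [ 0.47562744 -0.22783307  0.19897067] 0.027191856201277072
11.7 [0.58300626 0.05353751]
13.7 [0.58552602 0.05410537]
11.7 [0.58300626 0.05353751]
13.7 [0.58552602 0.05410537]
(800, 800, 3)
```

View pics/z20.png

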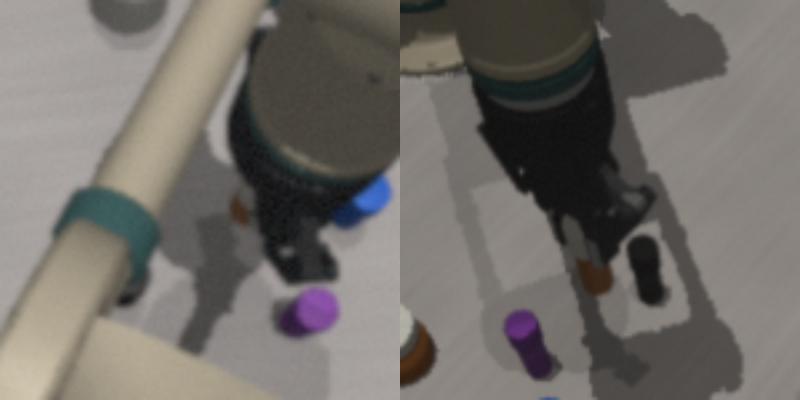

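View pics/gate20.png

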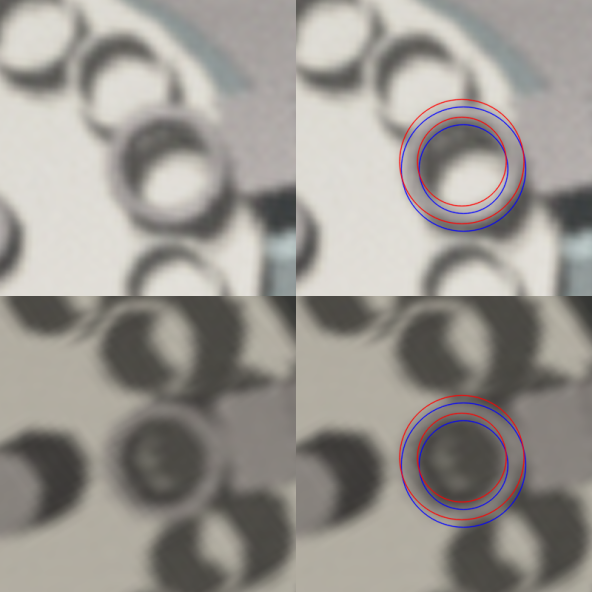

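```bash
python3 - <<'E'
from joint import *
a=np.radians(np.arange(0,360,3));ca,sa=np.cos(a),np.sin(a)
for tag in("0","20"):
  for c in("top","scene"):
    im=np.load(f"pics/{c}{tag}_i.npy")
    x1,y1,res=.64,.11,.0005
    o=cv2.GaussianBlur(ortho(c,im,.077,.54,x1,.0,y1,res).astype(np.float32).mean(2),(0,0),2)
    gy,gx=np.gradient(o)
    # dI/dx=-gy, dI/dy=-gx
    best=[]
    def s(img,X,Y): return cv2.remap(img,((y1-Y)/res).astype(np.float32)[None],((x1-X)/res).astype(np.float32)[None],1)[0]
    for cx in np.arange(.575,.594,.0005):
      for cy in np.arange(.045,.063,.0005):
        t=0
        for r in(.015,.021):
            X=cx+r*ca;Y=cy+r*sa
            g=-(s(gy,X,Y)*ca+s(gx,X,Y)*sa)
            t+=np.minimum(abs(g),4).mean()
        best.append((t,cx,cy))
    best.sort();b=np.array(best[-8:]);print(tag,c,b[:,1:].mean(0).round(4),b[-1].round(4))
E
```

```text
0 top [0.5852 0.0545] [6.7349 0.5855 0.0545]
0 scene [0.5836 0.0551] [6.556  0.5835 0.055 ]
20 top [0.5852 0.054 ] [6.8507 0.585  0.053 ]
20 scene [0.5837 0.0548] [6.6089 0.5835 0.055 ]
```

Emit:
jog_arm([
  [0.02,[0.012,0.0314,0],0],
  [0.02,[0.018,0.047,0],0],
  [0.02,[0.018,0.047,0],0],
  [0.02,[0.018,0.047,0],0],
  [0.02,[0.018,0.047,0],0],
  [0.02,[0.012,0.032,0],0],
  [0.02,[0.007,0.019,0],0],
  [0.02,[0.005,0.012,0],0],
  [0.02,[0,0,0],0],
  [0.02,[0,0,0],0],
])

```text
clock: 28.65
position: [0.5838, 0.0531, 0.1992]
ee_rot: [-0.499, 0.499, -0.501, 0.501]
contact_force: [-1.8, -0.4, -0.1]
width: 0.0275
```

Emit:
jog_arm([
  [0.02,[0,0,-0.03],0],
  [0.02,[0,0,-0.015],0],
  [0.02,[0,0,-0.004],0],
  [0.02,[0,0,0],0],
])

```text
clock: 29.15
position: [0.5844, 0.0539, 0.1505]
ee_rot: [-0.499, 0.499, -0.501, 0.501]
contact_force: [0.4, 0.2, -1.2]
width: 0.027
```

```bash
python3 - <<'E'
from joint import *
ims=save("scene","scene21.png")[0];im=save("top","top21.png")[0]
for i in range(1):
    s=manip.get_state();print(s["contact_force"],s["position"],s["width"],s["qpos"])
t=np.hstack([cv2.resize(im[130:230,120:220],(400,400)),cv2.resize(ims[110:210,270:370],(400,400),interpolation=2)])
cv2.imwrite("pics/z21.png",t[:,:,::-1])
E
```

```text
[ 0.29855575 -0.28614467 -0.81129072] [0.58482732 0.05406545 0.15117462] 0.027200430147347833 [-2.62302849e-02  3.61756734e-01  1.62962612e+00 -4.64469832e-05
  1.14846531e+00 -2.31485388e-02]
```

View pics/z21.png

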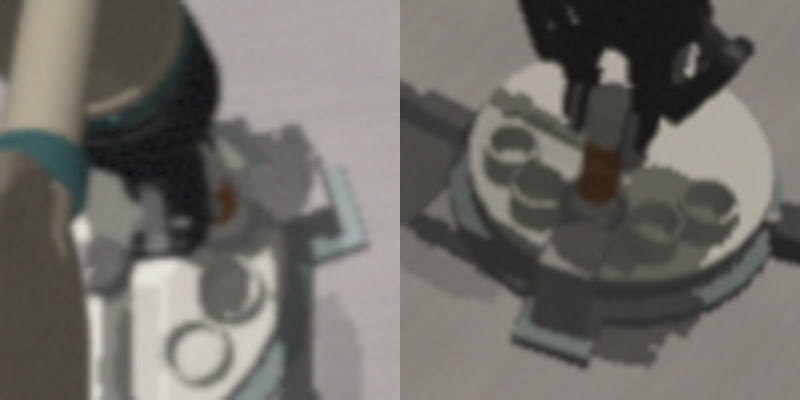

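```bash
python3 - <<'E'
from joint import *
a=np.radians(np.arange(0,360,5))
out=[]
for c,(u0,v0) in(("top",(130,130)),("scene",(285,115))):
    im=np.load(f"pics/{c}21_i.npy");k=7;w=80 if c=="top" else 80
    o=cv2.resize(im[v0:v0+w,u0:u0+57],None,fx=k,fy=k,interpolation=2)[:,:,::-1].copy()
    def ring(cx,cy,z,r,col):
        p=np.array([proj(c,[cx+r*np.cos(t),cy+r*np.sin(t),z]) for t in a]);p=((p-[u0,v0]+.5)*k).astype(np.int32)
        cv2.polylines(o,[p],True,col,1,cv2.LINE_AA)
    ring(.5845,.0546,.077,.021,(255,0,0));ring(.5845,.0546,.077,.015,(255,0,0))
    ring(.5845,.0547,.086,.012,(0,255,0));ring(.5845,.0547,.136,.012,(0,255,0));ring(.5845,.0547,.164,.014,(0,255,255))
    out.append(o)
cv2.imwrite("pics/z21o.png",np.hstack(out))
E
```

```text
(no output)
```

View pics/z21o.png

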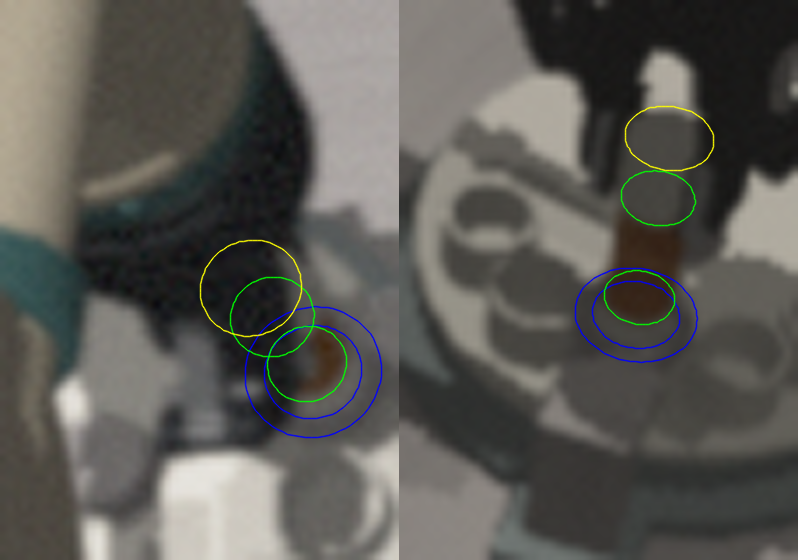

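```bash
python3 - <<'E'
from joint import *
def J(c,P):
    p=proj(c,P);return np.stack([(proj(c,np.array(P)+np.eye(3)[i]*.001)-p) for i in range(3)],1)
P=[.5845,.0547,.09]
for c in("top","scene"): print(c,J(c,P).round(2).tolist())
for c,(u0,u1,v0,v1) in(("top",(165,185,165,192)),("scene",(312,332,145,166))):
    im=np.load(f"pics/{c}21_i.npy").astype(int)
    d=im[:,:,0]-im[:,:,2]
    print(c);print(d[v0:v1,u0:u1])
Z=[.0,.001,.002,-.001,-.002]
EOF=0
E
```

```text
top [[-0.03, -0.47, -0.09], [-0.45, 0.05, -0.13]]
scene [[0.36, 0.21, 0.05], [0.19, -0.26, -0.27]]
top
[[-1 -4 -4  2  2  5  3  0  3  3  5  3  1 -5 -1 -6 -1  1  1  5]
 [-5 -6 -2  3  3  2  4  2  3  6  7  9  5 -2 -3 -4 -2 -3  1  3]
 [-2 -2 -6 -4  3  2  7  4  4  6  8  7  6  3  2 -3 -5 -5 -4 -2]
 [ 2 -1 -1 -1  0  3  3  5  5  7  6  9  7  7  3  1 -6 -3 -3 -4]
 [-7 -2 -1  2 -4  4  3  4  4  5  8  5 10  9  8  4  0 -5 -5 -6]
 [-1  1  1 -1 -3  1  1  4  5  6  5  6  9  8  7  7  7  2 -5 -6]
 [-2  0 -3 -6 -5  0  1  4  7  4  6  8  6  9  6  8  3  0 -1 -2]
 [-1 -5 -5 -6 -1  2  3  4  4  6  7  8  4  7  7  8  6  2 -1  4]
 [-9 -1  3  3 -1  1  3  1  5  4  5  5  5  6  4  6  6  3  5  3]
 [-6  0 -3 -1 -3  1 -1  5  3  5  8  8  7  4  3  7  4  5  3  5]
 [-1  0 -4  1 -7 -5  0  3  7  6  9 16 12  6  5  7  4  6  7  4]
 [-3 -7 -4 -5 -4 -1  1  4  6 10 20 27 16  6  5  2  3  4  4  3]
 [-6  1  0  2 -5 -1 -2  3  7 15 30 33 23 14  7  4  6  5  6  4]
 [-3 -3 -7  2 -2 -4  0  2  5 19 35 36 32 22  9  5  3  2  5  5]
 [ 1  2 -4  3 -2 -2  0  1  3 14 31 47 37 27 14  6  4  2  4  2]
 [-2  0  2  2 -3 -4  1 -2  3 11 29 40 36 30 14  9  4
[... 1334 characters left out ...]
 9 10]
 [ 9  7 14 25 28 28 28 27 28 28 29 28 18 10 12 11  9  9  9  9]
 [ 4  6 15 25 27 27 29 30 28 29 29 26 14 10 10 10  9  9  9  9]
 [ 4  5 15 26 29 30 29 27 29 30 28 24 10  7  8  9 10  8  9  9]
 [ 4  5 14 23 29 30 28 30 31 30 28 19 10  6  7  7  9  9  9  9]
 [ 4  6  9 14 21 26 28 28 26 28 24 14  7  6  6  9  9  9  9  9]
 [ 4  6  7  9 12 16 21 21 23 18 14  8  6  5  6  8 10  9  9  9]
 [ 5  6  7  6  7 10 11 12 11 10  7  6  5  5  5  7  8  7  7  7]
 [ 5  6  6  6  6  7  7  7  7  6  6  6  6  4  5  7  8  8  7  7]
 [ 4  4  5  5  6  7  5  6  7  6  7  5  4  4  5  6  6  7  7  8]
 [ 4  5  4  4  5  5  6  5  6  5  5  5  4  5  6  7  7  6  7  7]
 [ 5  5  5  5  6  6  5  5  6  5  4  5  4  5  7  6  7  7  8  8]]
```

```bash
python3 - <<'E'
from joint import *
from scipy.optimize import least_squares
a=np.radians(np.arange(0,360,1))
def feats(x,y,zb):
    s=np.concatenate([[proj("scene",[x+.012*np.cos(t),y+.012*np.sin(t),z]) for t in a] for z in np.arange(zb,zb+.035,.0025)])
    m=abs(s[:,1]-157)<.7
    r=[s[m,0].min(),s[m,0].max(),s[:,1].max()]
    t=np.array([proj("top",[x+.012*np.cos(q),y+.012*np.sin(q),zb]) for q in a])
    r+=[t[:,0].max(),t[:,1].max()]
    return np.array(r)
obs=np.array([314.2,323.5,160.5,178.6,185.9])
print(feats(.5845,.0547,.086),obs)
s=least_squares(lambda p:feats(*p)-obs,[.5845,.0547,.086],diff_step=1e-3);print(s.x.round(4),s.fun.round(2))
E
```

```text
Traceback (most recent call last):
  File "h.py", line 12, in proj
    m=camera_model(cam);K=np.array(m["mtx"]);d=np.array(m["distortion"]);T=np.array(m["world_from_camera"])
ValueError: time passes only in moves, steps and waits
```

```bash
sed -i 's/^from rig import.*/&\nimport functools\ncamera_model=functools.lru_cache(None)(camera_model)/' h.py; python3 - <<'E'
from joint import *
from scipy.optimize import least_squares
print(manip.get_state()["clock"])
a=np.radians(np.arange(0,360,4))
def feats(x,y,zb):
    s=np.concatenate([[proj("scene",[x+.012*np.cos(t),y+.012*np.sin(t),z]) for t in a] for z in np.arange(zb,zb+.025,.0025)])
    m=abs(s[:,1]-157)<.7
    r=[s[m,0].min(),s[m,0].max(),s[:,1].max()]
    t=np.array([proj("top",[x+.012*np.cos(q),y+.012*np.sin(q),zb]) for q in a])
    r+=[t[:,0].max(),t[:,1].max()]
    return np.array(r)
obs=np.array([314.2,323.5,160.5,178.6,185.9])
print(feats(.5845,.0547,.086),obs)
s=least_squares(lambda p:feats(*p)-obs,[.5845,.0547,.086],diff_step=3e-3);print(s.x.round(4),s.fun.round(2))
E
```

```text
29.25
[313.83215366 324.12533695 160.86181827 178.99584283 186.90807084] [314.2 323.5 160.5 178.6 185.9]
[0.5849 0.0541 0.089 ] [-0.17  0.7  -0.23  0.38  0.41]
```

The vial is fitted at (0.5849,0.0541), within 1 mm of the ring centre I measured. Lowering slowly.

Emit:
jog_arm([
  [0.02,[0,0,-0.005],0],
  [0.02,[0,0,-0.005],0],
  [0.02,[0,0,-0.004],0],
  [0.02,[0,0,0],0],
])

```text
clock: 29.75
position: [0.5839, 0.0543, 0.1358]
ee_rot: [0.499, -0.5, 0.501, -0.5]
contact_force: [-0.5, 0.2, -0.8]
width: 0.027
```

Emit:
jog_arm([
  [0.02,[0,0,-0.004],0],
  [0.02,[0,0,-0.004],0],
  [0.02,[0,0,-0.004],0],
  [0.02,[0,0,0],0],
])

```text
clock: 30.25
position: [0.5839, 0.0542, 0.1238]
ee_rot: [0.499, -0.499, 0.501, -0.501]
contact_force: [0.9, 0.3, -0.6]
width: 0.0272
```

Emit:
jog_arm([
  [0.02,[0,0,-0.004],0],
  [0.02,[0,0,-0.004],0],
  [0.02,[0,0,-0.003],0],
  [0.02,[0,0,0],0],
])

```text
clock: 30.75
position: [0.5839, 0.0542, 0.1129]
ee_rot: [0.499, -0.499, 0.501, -0.501]
contact_force: [0.3, -0.2, 0.5]
width: 0.027
```

Emit:
jog_arm([
  [0.02,[0,0,-0.003],0],
  [0.02,[0,0,-0.002],0],
  [0.02,[0,0,0],0],
])

```text
clock: 31.12
position: [0.584, 0.0542, 0.1081]
ee_rot: [0.499, -0.499, 0.501, -0.501]
contact_force: [-0.2, -0.0, -0.6]
width: 0.0269
```

Bottom at about 43 mm now; 1 mm steps until it touches the floor.

Emit:
jog_arm([
  [0.02,[0,0,-0.001],0],
  [0.02,[0,0,-0.001],0],
  [0.02,[0,0,0],0],
])

```text
clock: 31.5
position: [0.5841, 0.0542, 0.1062]
ee_rot: [0.499, -0.499, 0.501, -0.501]
contact_force: [-0.3, 0.1, -0.6]
width: 0.0273
```

Emit:
jog_arm([
  [0.02,[0,0,-0.001],0],
  [0.02,[0,0,-0.0005],0],
  [0.02,[0,0,0],0],
])

```text
clock: 31.88
position: [0.5842, 0.0542, 0.1048]
ee_rot: [0.499, -0.499, 0.501, -0.501]
contact_force: [1.2, 0.6, -0.3]
width: 0.0273
```

Emit:
jog_arm([
  [0.02,[0,0,-0.0005],0],
  [0.02,[0,0,-0.0005],0],
  [0.02,[0,0,0],0],
])

```text
clock: 32.25
position: [0.5842, 0.0542, 0.104]
ee_rot: [-0.499, 0.499, -0.501, 0.501]
contact_force: [-0.2, -0.1, 0.9]
width: 0.027
```

Emit:
jog_arm([
  [0.02,[0,0,-0.0005],0],
  [0.02,[0,0,-0.0005],0],
  [0.02,[0,0,0],0],
])

```text
clock: 32.62
position: [0.5843, 0.0542, 0.1039]
ee_rot: [-0.5, 0.499, -0.5, 0.501]
contact_force: [-1.2, -0.1, 6.4]
width: 0.0271
```

The vial is on the floor with 6.4 N up. I'll relieve it and open slowly.

Emit:
jog_arm([
  [0.02,[0,0,0.0008],0],
  [0.027,[0,0,0],0],
  [0.03,[0,0,0],0],
  [0.034,[0,0,0],0],
  [0.04,[0,0,0],0],
  [0.045,[0,0,0],0],
  [0.05,[0,0,0],0],
], force=20)

```text
clock: 33.5
position: [0.5842, 0.0542, 0.1035]
ee_rot: [-0.499, 0.499, -0.501, 0.501]
contact_force: [0.6, -0.7, -0.1]
width: 0.0499
```

Emit:
jog_arm([
  [0.05,[0,0,0.005],0],
  [0.05,[0,0,0.015],0],
  [0.05,[0,0,0.03],0],
  [0.05,[0,0,0.05],0],
  [0.05,[0,-0.03,0.05],0],
  [0.05,[-0.03,-0.055,0],0],
  [0.05,[-0.03,-0.055,0],0],
  [0.05,[-0.03,-0.055,0],0],
  [0.05,[-0.03,-0.055,0],0],
  [0.05,[0,0,0],0],
])

```text
clock: 34.75
position: [0.4627, -0.1989, 0.255]
ee_rot: [-0.497, 0.498, -0.502, 0.503]
contact_force: [-0.3, 0.6, 0.4]
width: 0.0504
```

```bash
python3 - <<'E'
from joint import *
ims=save("scene","scene22.png")[0];im=save("top","top22.png")[0]
s=manip.get_state();print(s["clock"],s["contact_force"],s["position"],s["width"])
print([ (round(float(a),1),b) for a,b in wells(im)])
for c,i in(("top",im),("scene",ims)):
    o=ortho(c,i,.117,.54,.64,.0,.1,.00025);cv2.imwrite(f"pics/cap_{c}.png",o[:,:,::-1])
    g=cv2.GaussianBlur(o.min(2),(0,0),3)
    print(c,[(.64-p[1]*.00025,.1-p[0]*.00025,p[2]*.00025) for p in (cv2.HoughCircles(g,cv2.HOUGH_GRADIENT,1,100,param1=40,param2=15,minRadius=48,maxRadius=64)[0][:3])])
    for n in("bottle","bowl","jar"): print(n,[np.round(r["position"],1).tolist() for r in spot_point(n,c)[:2]])
t=np.hstack([cv2.resize(im[120:240,80:200],(400,400)),cv2.resize(ims[90:210,260:380],(400,400),interpolation=2)])
cv2.imwrite("pics/z22.png",t[:,:,::-1])
E
```

```text
34.85 [-0.1511578   0.62747099  0.26120624] [ 0.46450804 -0.19559652  0.25463958] 0.04991607788032951
[(22.4, np.float64(92.0)), (22.0, np.float64(92.5)), (20.6, np.float64(91.5))]
top [(np.float32(0.57287496), np.float32(0.047374997), np.float32(0.013350001)), (np.float32(0.617875), np.float32(0.091875), np.float32(0.015000001)), (np.float32(0.602125), np.float32(0.061875), np.float32(0.012600001))]
bottle [[279.3, 151.4]]
bowl [[366.6, 288.5]]
jar [[367.0, 287.9]]
scene [(np.float32(0.585375), np.float32(0.053875), np.float32(0.013025001)), (np.float32(0.63287497), np.float32(0.029124998), np.float32(0.013525)), (np.float32(0.597125), np.float32(0.023374997), np.float32(0.013275))]
bottle [[288.5, 266.9]]
bowl [[238.5, 320.1]]
jar [[133.2, 233.4]]
```

View pics/z22.png

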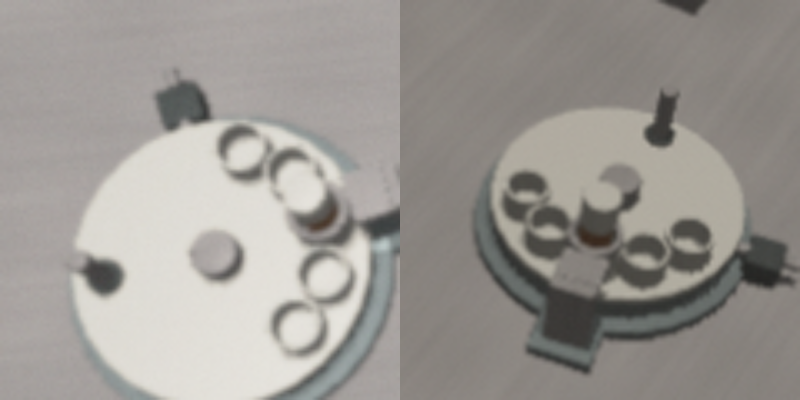

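The vial stands upright in the middle well under the ring, with two wells on each side, and the robot is clear. Handing in.

```bash
python3 -c "
from rig import sign_off
print(sign_off())"
```

```text
the job is handed in; nothing more can be done
None
```

The vial is standing in the third well under the gate ring, released, and I handed the job in at about 35 s. No verdict was reported.

**What I did**
- I turned the carousel clockwise from its fourth click to its stop and held it there at about 11–12 N for over 0.5 s.
- I then pushed it forward three clicks, with a pause of about 0.6 s or more in each.
- I took the vial by its cap, lowered it through the ring until the tool felt the well floor (6.4 N), eased off and let go.

**Last checks**
- **Carousel:** the last picture gave about 92° for the joint, and this estimate has read about 2° high at every rest. That fits the third click (90°), with two wells visible on each side of the vial.
- **Vial:** it stands upright with its cap at about (0.585, 0.054), roughly 1 mm from the ring centre I measured. The tool height when it touched down puts its base at about 39 mm.
- **Robot:** the fingers are open and about 0.28 m away from the loader, with no force beyond sensor noise.

**Checks that disagreed**
- **Snap point:** after midway the carousel did not snap on by itself at once. It stayed at rest until I pushed it a few degrees further, and then it snapped into each click.
- **Cap in the top view:** my automatic circle search failed there and returned wrong circles. I relied on the other camera and on looking at the picture.
- **Bystanders:** in the top view the network marked the jar's spot as the bowl. In the scene view all three bystanders were found. The bowl and jar were within about 5 pixels of their first positions. The bottle had no first reading there, and in the top view it had shifted about 5 pixels.

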